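# Stack the round sharpening stones and hold the loupe over them

## Robot

A 7-joint arm with a two-finger parallel gripper is mounted at the origin on the work surface. World frame = base frame: x ahead of the robot, y to its left, z up, the work surface at z = 0. Lengths are in m, angles in degrees, forces in N, time in s.
With the tool pointing down it reaches from about 0.425 to 0.825 m from the base axis. Payload 3.6 kg.
Tool frame: the origin (TCP) lies at the very end of the fingers, on their centre line; the grasp point (between the pads) lies 19 mm behind it; x points along the fingers, z is the direction in which the jaws open and shut, and the axes are right-handed (so a half turn about x gives the same grasp; the last joint's range is limited). The gripper opens to 93 mm and grips with 3 to 60 N. Pads are 15 mm wide; open, the fingers measure 128 mm over their backs; the gripper's body (75 mm by 188 mm) begins 65 mm behind the grasp point.
Start: joints at [-75.258, 35.231, -0.722, 81.555, 0.464, 63.22, -2.315], TCP at [0.182, 0.624, 0.219] pointing down, gripper open.
Joint ranges: [-178.69, 178.69], [-17.37, 117.87], [-77.05, 75.6], [15.02, 138.74], [-78.02, 258.01], [0.78, 113.62], [-162.83, 162.83]. Speed limits (degrees/s): [159.86, 159.86, 180, 180, 180, 180, 180].

## Interface

Orientations are given as [roll, pitch, yaw] about the fixed x, y, z axes, in that order (R = Rz(yaw) Ry(pitch) Rx(roll)).
In Python, from workcell import manip gives the robot as it stands. The module is installed in compiled form; this text tells all that it offers.
- The arm moves only by the tool play_rows, never from a script. Its argument "targets" is a list of rows, each an object of numbers: "tx", "ty", "tz": the shift along the tool's x, y, z in mm; "ax", "ay", "az": the turn, a rotation vector about the tool's x, y, z in rad; "hand": the finger opening in mm, from 0 to 93. A call has 1 to 8 rows; each row is the pose to reach, as a shift and turn from the pose commanded when the call began, along the tool's axes at that moment; what a row does not reach only later rows make up. A row lasts 1/10 s, in which the tool goes at most 50 mm and 8.59 degrees, less where a joint would pass 70% of its speed; a pose out of reach is approached as far as the arm can. A call with a gripper value outside its range is refused whole. The fingers move at their own pace and stop on an object; "newtons" is the grip in N (left out, the last holds). Time passes only in rows, so rows that repeat a pose let the fingers close. It gives the time, the measured TCP pose, the force and the opening at its end, in the units of the state.
- manip.read_state(): the state, without advancing time (a new reading comes with each control period).
- manip.grab_frame(name): name is "scene" or "top" or "wrist"; returns a dict with "img" (400x640x3 uint8, red, green, blue), "fovy" (degrees; the focal length in pixels is half the picture's height over the tangent of half this angle, whatever the lens; pixels are square), "cx", "cy" (the principal point, pixels), "cam_to_world" (4x4, takes a point from camera to world coordinates). Camera axes: x right, y down, z forward; pixel columns grow to the right and rows downward; lengths in m; the calibration is good to about 2 mm. A picture is of the moment at which its call begins. There is no depth.
- manip.finish_job(): hands the job in, once; it reports no verdict.
The state is a dict: "time": time; "joints": joint angles; "dq": joint speeds; "joint_efforts": joint torques, N m; "eef_pos": TCP position; "orientation": TCP orientation; "force": force on the tool from outside, world axes, zero at the start; "moment": the same for the moment, N m; "opening": finger opening in m.
Only numpy, scipy, OpenCV 4.12 (cv2) and the standard library are available. Lean on these libraries where they do the work, as an engineer would, in place of code of your own. Each camera call takes 0.05 s, during which the arm holds its last target.

## Task

Make up the pair of round sharpening stones on the round plate of the inspection stand: first the wide stone, centred flat on the plate and let go, then the smaller one centred flat on top of it and let go. Then pick up the loupe and finish holding it still and level in the gripper, its lens centred over the top stone and at the focal height marked by the collar on the stand's post, touching nothing but the gripper; do not put it down or let go. Leave the whetstone block, the torch and the wrench where they are.

Things in the scene. Friction and masses are not known exactly. Their poses are not given: they have to be found in the camera images.
- plate_top (a point): Centre of the upper face of the fixed inspection stand's round aluminium plate, 84 mm in diameter and 8 mm thick, lying on the table. z points up. A bar 26 mm wide and 8 mm high runs from the plate along this frame's +y to a steel post 10 mm in diameter and 165 mm tall whose axis stands 125 mm from the plate's centre.
- collar_mark (a point): Centre of the dark collar (a ring 28 mm in diameter, 8 mm high, with a small 8 mm thumb screw sticking out 24 mm from the post's axis, away from the plate) fixed on the stand's post: its middle height is the focal height at which the middle of the lens must be held. The height differs each time, 95 to 140 mm above the table, fixed during the job.
- wide_stone_center (a point): Centre (half-way up) of the loose wide grey sharpening stone, a flat disc 62 mm in diameter and 20 mm thick lying on the table. z is its axis. About 130 g.
- small_stone_center (a point): Centre (half-way up) of the loose smaller grey sharpening stone, a flat disc 46 mm in diameter and 20 mm thick lying on the table. z is its axis. About 75 g.
- lens_center (a point): Centre of the loupe's lens, 6 mm above the loupe's underside. The loupe is a loose reading lens lying flat on the table: a steel ring 58 mm in diameter and 12 mm high with a glass lens, and a straight black handle that runs along this frame's -x. z is the lens axis, up when it lies on the table. About 70 g.
- loupe_grip (a point): A point on the axis of the loupe's handle, near its balance point, 75 mm from the lens centre along -x and 9 mm above the underside. The handle is 16 mm wide (along y), 18 mm high and spans 40 to 136 mm from the lens centre. Axes as at the lens.
- loupe: The loupe as a whole; origin at the underside of the lens ring's centre, 6 mm below the lens centre, axes as there.
- stand: The fixed inspection stand as a whole; origin at the underside of its plate's centre, on the table; axes as at plate_top.
- collar: The collar on the post, fixed; origin at its centre.
- wide_stone: The wide stone as a whole; origin at the centre of its underside.
- small_stone: The smaller stone as a whole; origin at the centre of its underside.
- whetstone: Bystander: a two-layer green and grey whetstone block, 150 x 50 x 25 mm, lying flat, long side along its x; origin at the centre of its underside. Must not be moved.
- torch: Bystander: a dark metal hand torch standing upright on its 42 mm wide head, 112 mm tall; origin at the centre of its underside. Must not be moved.
- wrench: Bystander: a flat steel wrench, about 130 mm long, lying on the table along its x. Must not be moved.
Things that resemble listed ones, but are neither listed nor needed, are in the scene too. Of the things shaped like the stand, the aluminium one is meant. What is shaped like the wide_stone but red is not meant.

How it is judged (in metres and radians):
On the way, in this order (a step that is already met when the one before it is completed fails the run):
1. the wide stone lies flat and centred on the plate, let go (horizontal distance between wide_stone_center and plate_top below 0.008 m and z of wide_stone_center in the frame of plate_top between 0.006 and 0.014 m and angle between wide_stone_center's own z axis and vertical below 0.08 rad and contact force between the fingers and wide_stone below 0.1 N), for 0.2 s.
2. the smaller stone lies flat and centred on the wide one, let go (all of step 1 and horizontal distance between small_stone_center and wide_stone_center below 0.008 m and z of small_stone_center in the frame of plate_top between 0.025 and 0.035 m and angle between small_stone_center's own z axis and vertical below 0.08 rad and contact force between the fingers and small_stone below 0.1 N), for 0.2 s.
At the end, for the whole second after the job is handed in: Stones flat, let go, wide one within 8 mm of the plate's centre, small one within 8 mm of the wide one's. Loupe still, held by the fingers alone, lens within 12 mm sideways of the top stone's centre, within 8 mm of the collar's mid height, tilted under 0.12 rad (all of step 2 and horizontal distance between lens_center and small_stone_center below 0.012 m and z of lens_center in the frame of collar_mark between -0.008 and 0.008 m and angle between lens_center's own z axis and vertical below 0.12 rad and contact force between the fingers and loupe above 0.5 N and contact force between loupe and stand below 0.1 N and contact force between loupe and collar below 0.1 N and contact force between loupe and wide_stone below 0.1 N and contact force between loupe and small_stone below 0.1 N and contact force between loupe and whetstone below 0.1 N and contact force between loupe and torch below 0.1 N and contact force between loupe and wrench below 0.1 N and linear speed of loupe below 0.02 m/s and angular speed of loupe below 0.15 rad/s); the arm keeps its last pose, push and grip.
It fails at once if a bystander (whetstone, torch, wrench) is moved more than 20 mm (distance of any of whetstone, torch, wrench from where it was at the start of the episode above 0.02 m).
It also fails if it takes over 64 s, if anything falls off the work surface, if the arm or the gripper's body presses on something with over 40 N, if the wrist force passes 120 N, or if a joint passes its speed limit or range.

## Working session

There is one attempt and no reset: what is moved stays moved. The work goes in short steps, Python scripts to look and compute and a tool call to move; the robot and the scene stay as the last step left them, time stands still between calls to the robot, and variables do not carry over. Pictures are saved under pics/ and viewed, and the job is handed in when it is done.

Besides the shell and the picture viewer there is one more tool, called after "Call:" as name(argument=value, ...) on one line, values as JSON. play_rows: Moves the arm, as the interface text tells. Its arguments: {"type":"object","properties":{"targets":{"type":"array"},"newtons":{"type":"number"}},"required":["targets"]}

```bash
mkdir -p pics
cat > h.py <<'E'
import numpy as np, cv2, pickle
from workcell import manip
def grab(name, tag):
    f=manip.grab_frame(name); cv2.imwrite(f'pics/{tag}.png', f['img'][:,:,::-1]); pickle.dump(f,open(f'pics/{tag}.pkl','wb')); return f
def load(tag): return pickle.load(open(f'pics/{tag}.pkl','rb'))
def foc(f): return f['img'].shape[0]/2/np.tan(np.radians(f['fovy'])/2)
def plane(f,u,v,z):
    T=np.array(f['cam_to_world']); d=T[:3,:3]@np.array([(u-f['cx'])/foc(f),(v-f['cy'])/foc(f),1]); o=T[:3,3]
    return o+d*(z-o[2])/d[2]
def proj(f,p):
    T=np.array(f['cam_to_world']); c=T[:3,:3].T@(np.array(p)-T[:3,3]); return c[0]/c[2]*foc(f)+f['cx'],c[1]/c[2]*foc(f)+f['cy']
E
python3 - <<'E'
from h import *
s=manip.read_state(); print(s)
for n in ['scene','top','wrist']:
    f=grab(n,n+'0'); print(n,f['fovy'],f['cx'],f['cy'],np.round(f['cam_to_world'],3).tolist())
E
```

```text
{'time': 0.0, 'joints': array([-75.25784392,  35.28932887,  -0.72306511,  81.63903254,
         0.46584542,  63.218147  ,  -2.31394516]), 'dq': array([ 0.07755874,  0.01382491, -0.02873191,  0.05368535,  0.11661839,
       -0.09815322,  0.12187356]), 'joint_efforts': array([ 2.98303830e-04, -4.58936334e+01,  2.09287894e-01, -1.65739417e+01,
       -6.10673963e-02,  2.03604321e-02,  2.36779188e-04]), 'eef_pos': array([0.18178445, 0.62325956, 0.2174935 ]), 'orientation': array([-178.63016126,   89.85639689, -104.88509784]), 'force': array([ 1.10254485, -0.11768201,  0.27693677]), 'moment': array([-0.02917562, -0.02673999, -0.00478981]), 'opening': 0.09288084283312276}
scene 54.5027695390182 325.4819124579391 199.10559982323977 [[-0.338, 0.499, -0.798, 1.187], [0.941, 0.187, -0.282, 0.277], [0.009, -0.846, -0.533, 0.615], [0.0, 0.0, 0.0, 1.0]]
top 47.31455719975392 320.01770225552474 198.77559618867633 [[0.019, -0.987, 0.158, 0.265], [-1.0, -0.022, -0.02, 0.03], [0.023, -0.158, -0.987, 1.297], [0.0, 0.0, 0.0, 1.0]]
wrist 70.08458290343995 313.5140209348902 205.33984065558596 [[0.28, 0.932, 0.231, 0.118], [0.96, -0.271, -0.07, 0.642], [-0.002, 0.241, -0.97, 0.383], [0.0, 0.0, 0.0, 1.0]]
```

View pics/scene0.png

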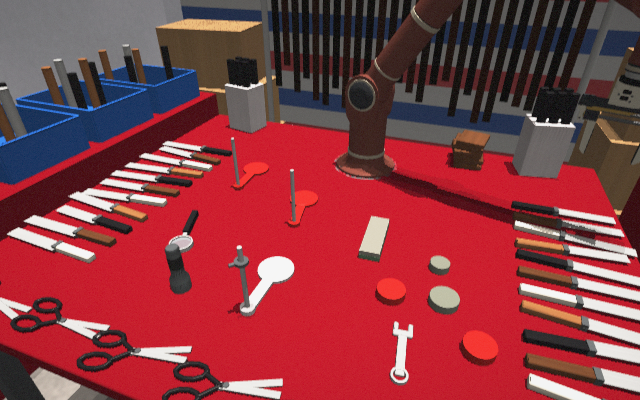

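View pics/top0.png

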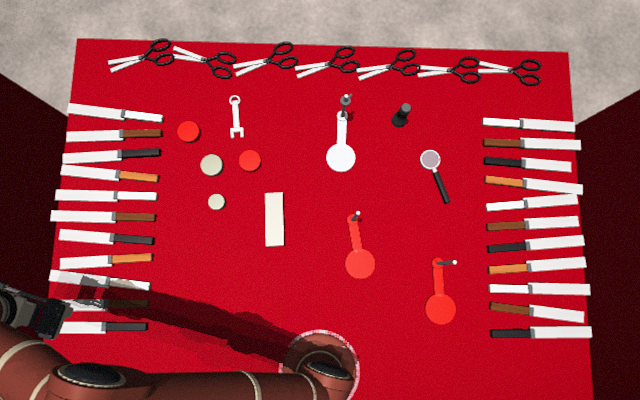

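View pics/wrist0.png

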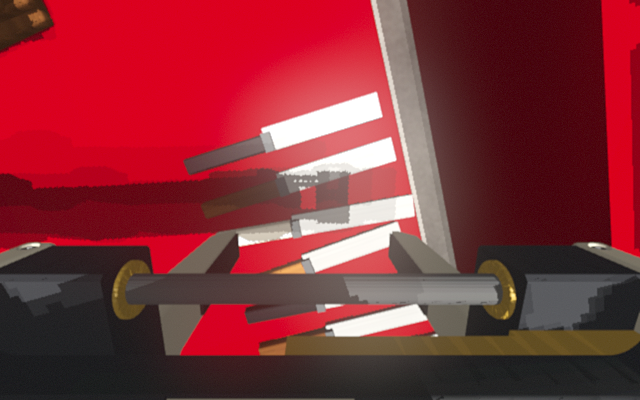

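Top view: the wide grey stone is at (211,165) and the small grey stone at (216,202). The red discs at (188,131) and (249,160) are decoys. The aluminium stand's plate is at (341,157), and the red stands at (360,264) and (441,308) are decoys. The loupe lens is at (430,159) with its handle running to (446,202). Next I'll confirm these in a crop and measure them.

Run:
```python
from h import *
f=load('top0'); im=f['img']; 
hsv=cv2.cvtColor(im,cv2.COLOR_RGB2HSV)
m=((hsv[:,:,1]<110)).astype(np.uint8)*255
m=cv2.morphologyEx(m,cv2.MORPH_OPEN,np.ones((2,2)))
n,l,st,c=cv2.connectedComponentsWithStats(m[80:260,170:470])
for i in range(1,n):
    if st[i][4]>40:
        print(st[i]+np.array([170,80,0,0,0]),c[i]+[170,80])
for nm,u,v,z in [('wide',211,165,.02),('small',216,202,.02),('plate',341,157,.008),('lens',430,159,.012)]:
    print(nm,plane(f,u,v,z))
cv2.imwrite('pics/crop1.png',cv2.resize(im[80:260,170:470,::-1],None,fx=2.6,fy=2.6,interpolation=cv2.INTER_CUBIC))
s=load('scene0')['img']
cv2.imwrite('pics/crop2.png',cv2.resize(s[200:330,150:300,::-1],None,fx=4.5,fy=4.5,interpolation=cv2.INTER_CUBIC))
```

```text
[ 327   95   30   78 1105] [342.17375566 143.56108597]
[230  96  15  43 337] [236.52522255 117.81305638]
[393 104  19  24 244] [401.85655738 116.25      ]
[421 151  30  53 498] [434.41365462 169.35140562]
[201 155  23  22 392] [212.49234694 165.74489796]
[ 266  193   19   55 1008] [274.85615079 220.25099206]
[209 195  17  16 226] [217.11061947 202.55752212]
wide [0.56048486 0.31682521 0.02      ]
small [0.4542024  0.29680956 0.02      ]
plate [ 0.59623502 -0.05472105  0.008     ]
lens [ 0.59567439 -0.31363525  0.012     ]
```

View pics/crop1.png

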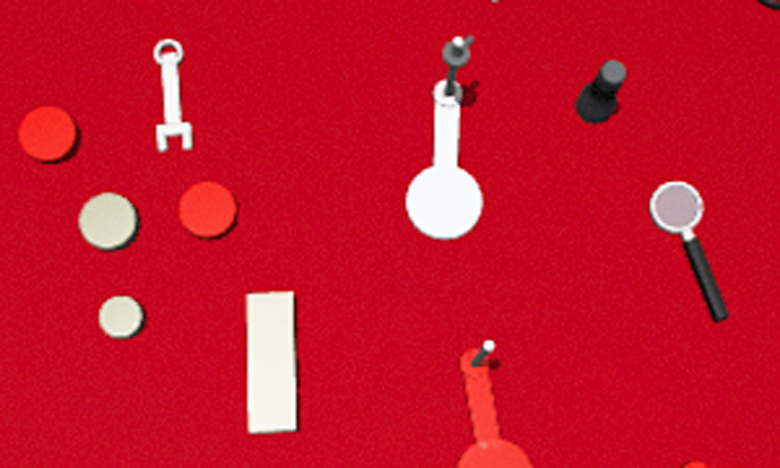

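View pics/crop2.png

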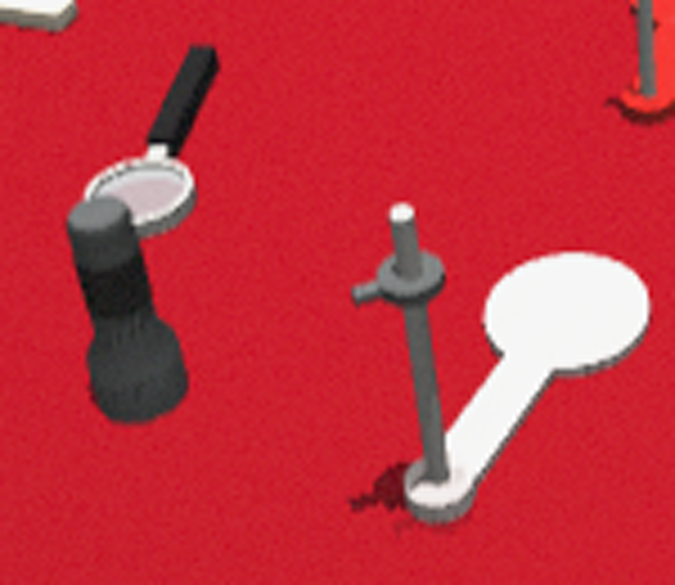

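```bash
cat >> h.py <<'E'
from scipy.spatial.transform import Rotation as R
def tool():
    s=manip.read_state(); return s,R.from_euler('xyz',s['orientation'],degrees=True)
def go(p, jaw=None):
    """shift (mm, tool axes) & rotvec to reach world p, tool down, jaw axis (tool z) at yaw jaw deg (mod 180)"""
    s,r=tool(); d=r.inv().apply(np.array(p)-s['eef_pos'])*1000
    z=r.apply([0,0,1]); cur=np.degrees(np.arctan2(z[1],z[0]))
    print('t',round(s['time'],2),'tcp',np.round(s['eef_pos'],4),'jaw',round(cur,2),'txyz',np.round(d,1),'open',round(s['opening']*1000,1))
    if jaw is not None:
        b=min((jaw+180*k for k in range(-2,3)),key=lambda a:abs(a-cur))
        zz=np.array([np.cos(np.radians(b)),np.sin(np.radians(b)),0]); x=np.array([0,0,-1.]); y=np.cross(zz,x)
        t=R.from_matrix(np.array([x,y,zz]).T); print('rotvec',np.round((r.inv()*t).as_rotvec(),4))
E
python3 - <<'E'
from h import *
f=load('top0'); s=load('scene0')
for nm,u,v,z in [('wide',211.1,164.8,.02),('small',216.4,201.9,.02),('plate',341,157.6,.008),('postbase',342,115.6,.008),('lensring',430,159.3,.012),('hand0',435.5,173,.018),('hand1',446.5,202,.018),('redpost',352,217,.008),('torch',399,120,0.0)]:
    print(nm,plane(f,u-.3,v-.3,z).round(4))
for nm,u,v,z in [('platescene',150+566/4.5,200+311/4.5,.008)]: print(nm,plane(s,u,v,z).round(4))
# collar height: post axis at post base from scene
go([.56,.317,.2],90)
E
```

```text
wide [0.5619 0.3175 0.02  ]
small [0.4553 0.2966 0.02  ]
plate [ 0.5953 -0.0539  0.008 ]
postbase [ 0.7227 -0.0553  0.008 ]
lensring [ 0.5957 -0.3128  0.012 ]
hand0 [ 0.5539 -0.3263  0.018 ]
hand1 [ 0.4701 -0.3561  0.018 ]
redpost [ 0.4223 -0.0872  0.008 ]
torch [ 0.7165 -0.2256  0.    ]
platescene [ 0.5993 -0.0483  0.008 ]
t 0.15 tcp [0.1818 0.6234 0.2177] jaw 73.74 txyz [  18.2 -448.8 -188.3] open 93.0
rotvec [-2.837e-01 -2.000e-03 -2.000e-04]
```

Call:
play_rows(targets=[{"tx":18,"ty":-449,"tz":-188,"ax":-0.284,"ay":-0.002,"hand":93},{"tx":18,"ty":-449,"tz":-188,"ax":-0.284,"ay":-0.002,"hand":93},{"tx":18,"ty":-449,"tz":-188,"ax":-0.284,"ay":-0.002,"hand":93},{"tx":18,"ty":-449,"tz":-188,"ax":-0.284,"ay":-0.002,"hand":93},{"tx":18,"ty":-449,"tz":-188,"ax":-0.284,"ay":-0.002,"hand":93},{"tx":18,"ty":-449,"tz":-188,"ax":-0.284,"ay":-0.002,"hand":93},{"tx":18,"ty":-449,"tz":-188,"ax":-0.284,"ay":-0.002,"hand":93},{"tx":18,"ty":-449,"tz":-188,"ax":-0.284,"ay":-0.002,"hand":93}])

```text
validation failed for argument at $.ta...
```

Run:
```python
from h import *
go([.562,.3175,.2],90)
```

```text
t 0.15 tcp [0.1818 0.6234 0.2177] jaw 73.74 txyz [  18.1 -450.6 -187.2] open 93.0
rotvec [-2.837e-01 -2.000e-03 -2.000e-04]
```

Call:
play_rows(targets=[{"tx":18,"ty":-450,"tz":-187,"ax":-0.284,"ay":0,"az":0,"hand":93},{"tx":18,"ty":-450,"tz":-187,"ax":-0.284,"ay":0,"az":0,"hand":93},{"tx":18,"ty":-450,"tz":-187,"ax":-0.284,"ay":0,"az":0,"hand":93},{"tx":18,"ty":-450,"tz":-187,"ax":-0.284,"ay":0,"az":0,"hand":93},{"tx":18,"ty":-450,"tz":-187,"ax":-0.284,"ay":0,"az":0,"hand":93},{"tx":18,"ty":-450,"tz":-187,"ax":-0.284,"ay":0,"az":0,"hand":93},{"tx":18,"ty":-450,"tz":-187,"ax":-0.284,"ay":0,"az":0,"hand":93},{"tx":18,"ty":-450,"tz":-187,"ax":-0.284,"ay":0,"az":0,"hand":93}])

```text
time: 0.95
eef_pos: [0.4946, 0.3718, 0.2036]
orientation: [117.6, 90.0, -152.4]
force: [0.3, 0.7, -0.2]
opening: 0.093
```

Run:
```python
from h import *
go([.562,.3175,.2],90)
```

```text
t 0.95 tcp [0.4946 0.3718 0.2036] jaw 90.02 txyz [  3.6 -67.4 -54.3] open 93.0
rotvec [ 0.0003 -0.0002 -0.0004]
```

Call:
play_rows(targets=[{"tx":3,"ty":-67,"tz":-54,"ax":0,"ay":0,"az":0,"hand":93},{"tx":3,"ty":-67,"tz":-54,"ax":0,"ay":0,"az":0,"hand":93},{"tx":3,"ty":-67,"tz":-54,"ax":0,"ay":0,"az":0,"hand":93},{"tx":3,"ty":-67,"tz":-54,"ax":0,"ay":0,"az":0,"hand":93},{"tx":3,"ty":-67,"tz":-54,"ax":0,"ay":0,"az":0,"hand":93}])

```text
time: 1.45
eef_pos: [0.5589, 0.3211, 0.2006]
orientation: [58.1, 89.9, 148.3]
force: [-0.3, -0.6, -0.0]
opening: 0.0927
```

Run:
```python
from h import *
go([.562,.3175,.2],90)
f=grab('wrist','w1'); f=grab('top','t1')
f=load('w1');print(np.round(f['cam_to_world'],3).tolist(), proj(f,[.562,.3175,.02]))
```

```text
t 1.45 tcp [0.5589 0.3211 0.2006] jaw 90.16 txyz [ 0.6 -3.1 -3.6] open 92.7
rotvec [ 0.0028  0.001  -0.0017]
[[-0.003, 0.971, 0.24, 0.493], [1.0, 0.003, 0.002, 0.32], [0.001, 0.24, -0.971, 0.366], [0.0, 0.0, 0.0, 1.0]] (np.float64(310.89580715285683), np.float64(192.41632682143407))
```

View pics/w1.png

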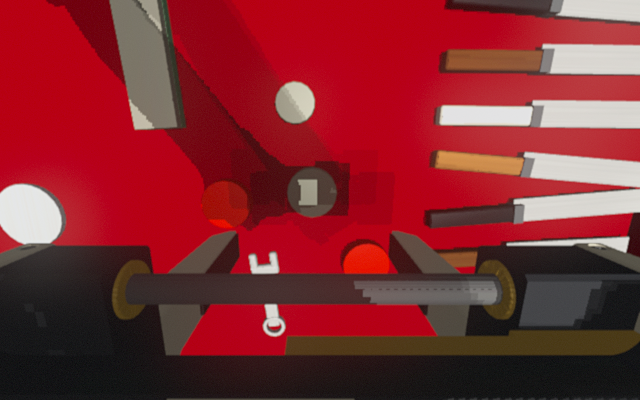

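The wrist view shows the wide stone at (311,192), which matches the prediction of (310.9,192.4). The small stone is at (295,103) and the plate edge at (30,215).

Run:
```python
from h import *
f=load('w1'); im=f['img']; hsv=cv2.cvtColor(im,cv2.COLOR_RGB2HSV)
m=(hsv[:,:,1]<130).astype(np.uint8)
for nm,(x0,y0,x1,y1) in dict(wide=(280,155,345,225),small=(265,75,325,135)).items():
    cs,_=cv2.findContours(m[y0:y1,x0:x1],cv2.RETR_EXTERNAL,cv2.CHAIN_APPROX_NONE)
    c=cv2.convexHull(max(cs,key=cv2.contourArea)); e=cv2.fitEllipse(c); print(nm,e[0][0]+x0,e[0][1]+y0,e[1],plane(f,e[0][0]+x0,e[0][1]+y0,.02 if nm!='x' else 0).round(4))
cv2.imwrite('pics/w1c.png',cv2.resize(im[60:240,180:420,::-1],None,fx=3,fy=3))
```

```text
wide 311.57450103759766 191.67849731445312 (49.014923095703125, 49.288570404052734) [0.5611 0.3183 0.02  ]
small 294.6611957550049 102.3459415435791 (39.811805725097656, 42.63396072387695) [0.4567 0.2988 0.02  ]
```

View pics/w1c.png

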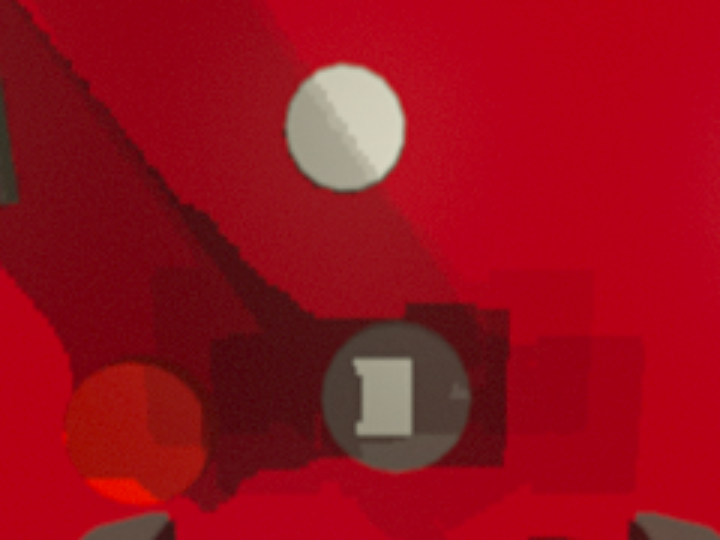

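Call:
play_rows(targets=[{"tx":45,"ty":-2.5,"tz":-3,"ax":0.003,"ay":0,"az":0,"hand":78},{"tx":90,"ty":-2.5,"tz":-3,"ax":0.003,"ay":0,"az":0,"hand":78},{"tx":135,"ty":-2.5,"tz":-3,"ax":0.003,"ay":0,"az":0,"hand":78},{"tx":160,"ty":-2.5,"tz":-3,"ax":0.003,"ay":0,"az":0,"hand":78},{"tx":160,"ty":-2.5,"tz":-3,"ax":0.003,"ay":0,"az":0,"hand":78},{"tx":160,"ty":-2.5,"tz":-3,"ax":0.003,"ay":0,"az":0,"hand":78}])

```text
time: 2.15
eef_pos: [0.5627, 0.3177, 0.0416]
orientation: [-29.2, 89.9, 60.7]
force: [0.9, 0.0, -0.1]
opening: 0.0782
```

Run:
```python
from h import *
go([.5612,.318,.004],90)
```

```text
t 2.15 tcp [0.5627 0.3177 0.0416] jaw 89.94 txyz [37.6  1.5  0.2] open 78.2
rotvec [-0.0011  0.0008  0.0004]
```

Call:
play_rows(targets=[{"tx":20,"ty":1.5,"tz":0,"ax":0,"ay":0,"az":0,"hand":78},{"tx":37,"ty":1.5,"tz":0,"ax":0,"ay":0,"az":0,"hand":78},{"tx":37,"ty":1.5,"tz":0,"ax":0,"ay":0,"az":0,"hand":78},{"tx":37,"ty":1.5,"tz":0,"ax":0,"ay":0,"az":0,"hand":78}])

```text
time: 2.55
eef_pos: [0.5626, 0.3175, 0.006]
orientation: [-56.3, 89.8, 33.6]
force: [1.0, 0.3, -0.7]
opening: 0.0777
```

Call:
play_rows(targets=[{"tx":0,"ty":0,"tz":0,"ax":0,"ay":0,"az":0,"hand":50},{"tx":0,"ty":0,"tz":0,"ax":0,"ay":0,"az":0,"hand":50},{"tx":0,"ty":0,"tz":0,"ax":0,"ay":0,"az":0,"hand":50},{"tx":0,"ty":0,"tz":0,"ax":0,"ay":0,"az":0,"hand":50}], newtons=25)

```text
time: 2.95
eef_pos: [0.5622, 0.3173, 0.0052]
orientation: [-49.4, 89.8, 40.4]
force: [-0.3, -0.1, 5.6]
opening: 0.0615
```

Run:
```python
from h import *
go([.5612,.318,.15],90)
grab('wrist','w2')
```

```text
t 2.95 tcp [0.5622 0.3173 0.0052] jaw 89.85 txyz [-144.8    0.7    1. ] open 61.5
rotvec [-0.0027  0.0018  0.0021]
```

View pics/w2.png

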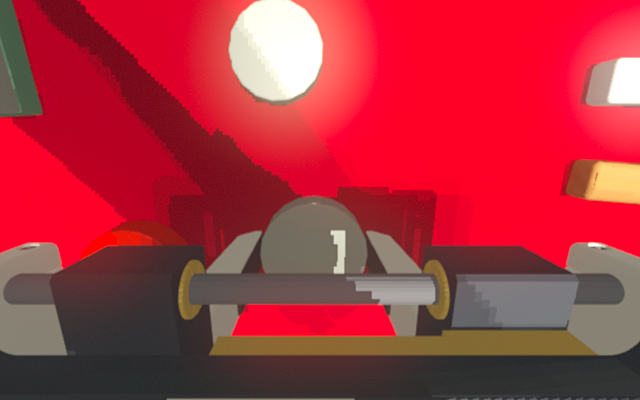

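Call:
play_rows(targets=[{"tx":-30,"ty":0,"tz":0,"ax":0,"ay":0,"az":0,"hand":50},{"tx":-75,"ty":0,"tz":0,"ax":0,"ay":0,"az":0,"hand":50},{"tx":-120,"ty":0,"tz":0,"ax":0,"ay":0,"az":0,"hand":50},{"tx":-145,"ty":0,"tz":0,"ax":0,"ay":0,"az":0,"hand":50},{"tx":-145,"ty":0,"tz":0,"ax":0,"ay":0,"az":0,"hand":50}])

```text
time: 3.5
eef_pos: [0.5637, 0.3175, 0.1531]
orientation: [-60.6, 89.5, 29.2]
force: [0.3, 1.6, -1.7]
opening: 0.0615
```

Run:
```python
from h import *
go([.550,-.051,.15],90)
```

```text
t 3.5 tcp [0.5637 0.3175 0.1531] jaw 89.82 txyz [   1.5   12.5 -368.5] open 61.5
rotvec [-0.0031  0.0041  0.0072]
```

Call:
play_rows(targets=[{"tx":1,"ty":12,"tz":-45,"ax":0,"ay":0,"az":0,"hand":50},{"tx":1,"ty":12,"tz":-90,"ax":0,"ay":0,"az":0,"hand":50},{"tx":1,"ty":12,"tz":-135,"ax":0,"ay":0,"az":0,"hand":50},{"tx":1,"ty":12,"tz":-180,"ax":0,"ay":0,"az":0,"hand":50},{"tx":1,"ty":12,"tz":-225,"ax":0,"ay":0,"az":0,"hand":50},{"tx":1,"ty":12,"tz":-270,"ax":0,"ay":0,"az":0,"hand":50},{"tx":1,"ty":12,"tz":-315,"ax":0,"ay":0,"az":0,"hand":50},{"tx":1,"ty":12,"tz":-350,"ax":0,"ay":0,"az":0,"hand":50}])

```text
time: 4.3
eef_pos: [0.5463, -0.0374, 0.1457]
orientation: [108.5, 89.7, -161.9]
force: [-0.2, -0.1, -1.1]
opening: 0.0614
```

Call:
play_rows(targets=[{"tx":0,"ty":0,"tz":-18,"ax":0,"ay":0,"az":0,"hand":50},{"tx":0,"ty":0,"tz":-18,"ax":0,"ay":0,"az":0,"hand":50},{"tx":0,"ty":0,"tz":-18,"ax":0,"ay":0,"az":0,"hand":50},{"tx":0,"ty":0,"tz":-18,"ax":0,"ay":0,"az":0,"hand":50},{"tx":0,"ty":0,"tz":-18,"ax":0,"ay":0,"az":0,"hand":50}])

```text
time: 4.8
eef_pos: [0.5483, -0.0493, 0.1475]
orientation: [33.4, 89.9, 123.4]
force: [0.2, -0.5, -1.4]
opening: 0.0613
```

Run:
```python
from h import *
go([.596,-.051,.15],90)
f=grab('wrist','w3'); grab('scene','s3')
print(proj(f,[.596,-.051,.008]))
```

```text
t 4.8 tcp [ 0.5483 -0.0493  0.1475] jaw 90.04 txyz [ -2.5 -47.7  -1.8] open 61.3
rotvec [ 0.0007  0.0011 -0.0007]
(np.float64(312.26537016432104), np.float64(237.99809887654396))
```

View pics/w3.png

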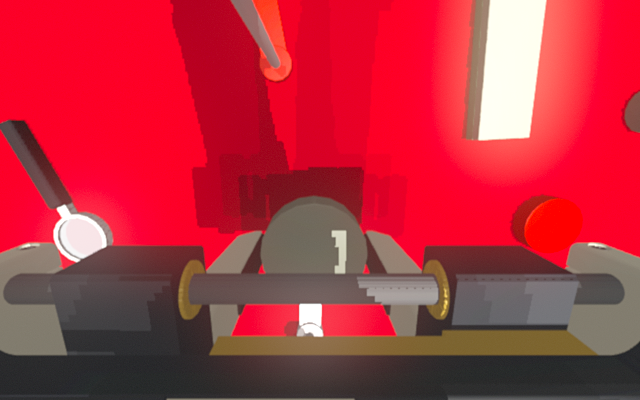

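View pics/s3.png

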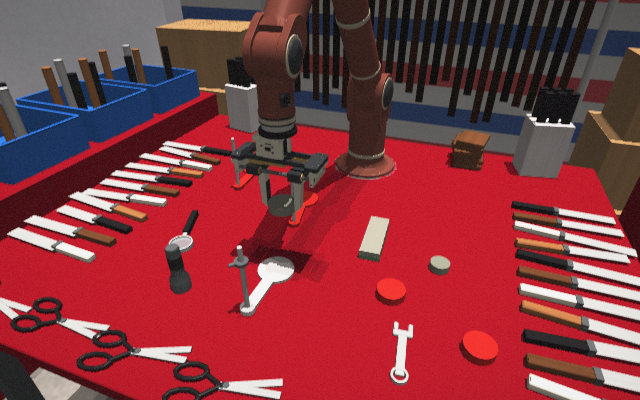

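The wrist view shows the held stone at (314,240) hiding the plate. I'll sidestep so both the plate and the loupe can be seen.

Call:
play_rows(targets=[{"tx":-25,"ty":-25,"tz":-40,"ax":0,"ay":0,"az":0,"hand":50},{"tx":-52,"ty":-52,"tz":-80,"ax":0,"ay":0,"az":0,"hand":50},{"tx":-52,"ty":-52,"tz":-120,"ax":0,"ay":0,"az":0,"hand":50},{"tx":-52,"ty":-52,"tz":-120,"ax":0,"ay":0,"az":0,"hand":50},{"tx":-52,"ty":-52,"tz":-120,"ax":0,"ay":0,"az":0,"hand":50},{"tx":-52,"ty":-52,"tz":-120,"ax":0,"ay":0,"az":0,"hand":50}])

```text
time: 5.5
eef_pos: [0.5998, -0.1694, 0.1994]
orientation: [28.9, 89.9, 118.9]
force: [-0.1, -0.7, -2.3]
opening: 0.0617
```

Run:
```python
from h import *
go([.596,-.051,.15],90)
f=grab('wrist','w4'); print(proj(f,[.596,-.051,.008]))
```

```text
t 5.5 tcp [ 0.5998 -0.1694  0.1994] jaw 89.98 txyz [ 49.6   3.8 118.3] open 61.7
rotvec [-0.0004  0.0019 -0.0011]
(np.float64(407.0587524392583), np.float64(185.2583409410262))
```

View pics/w4.png

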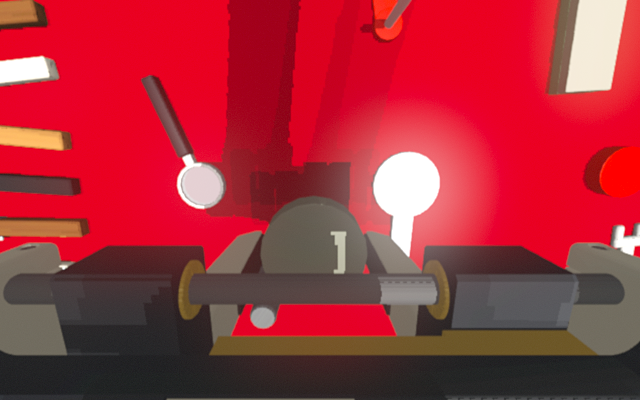

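The plate is at (406,184), near the predicted (407,185). The loupe ring is at (201,185), with its handle between (192,155) and (151,80).

Run:
```python
from h import *
f=load('w4'); im=f['img']; hsv=cv2.cvtColor(im,cv2.COLOR_RGB2HSV)
m=(hsv[:,:,1]<150).astype(np.uint8)
def fit(f,m,box):
    x0,y0,x1,y1=box; cs,_=cv2.findContours(m[y0:y1,x0:x1],cv2.RETR_EXTERNAL,cv2.CHAIN_APPROX_NONE)
    c=max(cs,key=cv2.contourArea).reshape(-1,2)+[x0,y0]; return c
c=fit(f,m,(365,140,450,230)); c=c[c[:,1]<205]; e=cv2.fitEllipse(c.astype(np.float32)); print('plate',e, plane(f,*e[0],.008))
print('diam', np.linalg.norm(plane(f,e[0][0]-e[1][0]/2,e[0][1],.008)-plane(f,e[0][0]+e[1][0]/2,e[0][1],.008)))
c=fit(f,m,(170,158,235,215));c=c[c[:,1]>168]; e=cv2.fitEllipse(c.astype(np.float32)); print('lens ring',e, plane(f,*e[0],.012), plane(f,*e[0],.006))
print('diam', np.linalg.norm(plane(f,e[0][0]-e[1][0]/2,e[0][1],.012)-plane(f,e[0][0]+e[1][0]/2,e[0][1],.012)))
mh=((hsv[:,:,2]<120)&(hsv[:,:,1]<150)).astype(np.uint8)
c=fit(f,mh,(135,65,205,160)); r=cv2.minAreaRect(c); b=cv2.boxPoints(r); print(b)
P=[plane(f,*p,.018)[:2].round(4).tolist() for p in b]; print(P)
# bar axis
# stone top upper arc
T=f['cam_to_world']; s,r=tool()
for k in range(280,350,10):
    col=im[180:215,k].astype(int); 
    print(k,[int(x) for x in (col[:,0]-col[:,1])][::3])
print(proj(f,s['eef_pos']+np.array([-.031,0,.0148])), proj(f,s['eef_pos']+np.array([0,.031,.0148])),proj(f,s['eef_pos']+np.array([0,-.031,.0148])))
cv2.imwrite('pics/w4c.png',cv2.resize(im[140:260,240:460,::-1],None,fx=3.5,fy=3.5))
```

```text
plate ((406.51593017578125, 183.1611328125), (73.14317321777344, 90.67383575439453), 96.48176574707031) [ 0.59331137 -0.05189973  0.008     ]
diam 0.09266141382301608
lens ring ((200.9001007080078, 184.57862854003906), (46.57854080200195, 49.114986419677734), 119.28343963623047) [ 0.59437258 -0.31060606  0.012     ] [ 0.59540083 -0.31299035  0.006     ]
diam 0.05825578597173319
[[138.78117  80.72275]
 [150.96669  74.20093]
 [191.99614 150.8612 ]
 [179.81062 157.38303]]
[[0.4746, -0.3671], [0.4678, -0.3524], [0.5525, -0.315], [0.5602, -0.3304]]
280 [89, 85, 84, 86, 87, 86, 84, 83, 85, 101, 19, 14]
290 [88, 86, 87, 83, 84, 81, 82, 70, 11, 12, 10, 9]
300 [83, 82, 79, 82, 78, 82, 20, 11, 10, 9, 9, 6]
310 [79, 79, 76, 78, 74, 62, 11, 13, 10, 10, 11, 7]
320 [69, 68, 69, 70, 68, 67, 10, 12, 9, 9, 8, 7]
330 [65, 63, 61, 60, 59, 59, 40, 11, 11, 9, 8, 8]
340 [57, 57, 56, 54, 54, 52, 53, 53, 16, 10, 10, 8]
(np.float64(315.2265238684029), np.float64(201.3656657892374)) (np.float64(369.64041032444646), np.float64(254.42959952618094)) (np.float64(260.6102200729679), np.float64(254.5079318067837))
```

View pics/w4c.png

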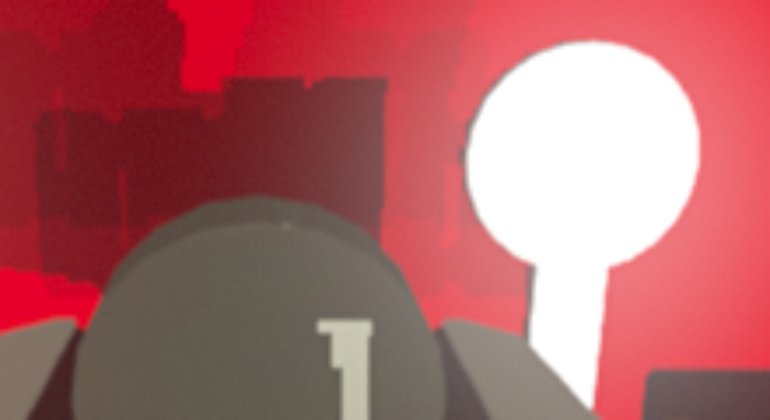

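Run:
```python
from h import *
f=load('w4'); im=f['img']
print('plate',plane(f,406.3,184.1,.008))
s,r=tool(); p=s['eef_pos']
print('under rim', proj(f,p+np.array([-.031,0,-.0052])))
m=(im[:,:,1]>215).astype(np.uint8)[140:215,365:450]
cs,_=cv2.findContours(m,cv2.RETR_EXTERNAL,cv2.CHAIN_APPROX_NONE); c=max(cs,key=cv2.contourArea).reshape(-1,2)+[365,140]
c=c[c[:,1]<208]; e=cv2.fitEllipse(c.astype(np.float32)); print(e,plane(f,*e[0],.008))
# stand in scene & collar
f=load('scene0'); g=load('top0')
q=(566/4.5+150,311/4.5+200); 
from numpy.linalg import lstsq
def ray(f,u,v):
    T=np.array(f['cam_to_world']); d=T[:3,:3]@np.array([(u-f['cx'])/foc(f),(v-f['cy'])/foc(f),1]); return T[:3,3],d/np.linalg.norm(d)
def tri(a,b):
    A=0;B=0
    for o,d in (a,b):
        M=np.eye(3)-np.outer(d,d);A=A+M;B=B+M@o
    x=np.linalg.solve(A,B); return x,[np.linalg.norm(np.cross(d,x-o)) for o,d in (a,b)]
print('plate tri',tri(ray(f,*q),ray(g,340.8,157.4)))
# collar: ring centre in scene crop (411,277)/4.5 ; top crop (457,52)/2.6
cs_=(150+410/4.5,200+276/4.5); ct=(170+456/2.6,80+53/2.6)
print('collar tri',tri(ray(f,*cs_),ray(g,*ct)))
ps_=(150+402/4.5,200+212/4.5); pt=(170+459/2.6,80+43/2.6)
print('posttop tri (expect z .165)',tri(ray(f,*ps_),ray(g,*pt)))
# single view: height z such that point lies above post axis
for nm,u,v,ff in [('coll scene',*cs_,f),('posttop scene',*ps_,f),('coll top',*ct,g),('posttop top',*pt,g)]:
    o,d=ray(ff,u,v)
    for X in (.719,.722):
        t=(X-o[0])/d[0]; print(nm,X,(o+t*d).round(4))
```

```text
plate [ 0.59451366 -0.05207921  0.008     ]
under rim (np.float64(314.9733917222309), np.float64(193.9435774231063))
((406.0641784667969, 184.53582763671875), (62.43900680541992, 67.30104064941406), 42.359798431396484) [ 0.59507238 -0.05233459  0.008     ]
plate tri (array([ 0.59540286, -0.05263057,  0.00353047]), [np.float64(0.0019466042057127047), np.float64(0.0019466042057127673)])
collar tri (array([ 0.72066097, -0.0549041 ,  0.12956483]), [np.float64(0.001973285891550009), np.float64(0.001973285891549943)])
posttop tri (expect z .165) (array([ 0.71873107, -0.05558312,  0.16188607]), [np.float64(0.001795232818758084), np.float64(0.0017952328187581007)])
coll scene 0.719 [ 0.719  -0.0538  0.1282]
coll scene 0.722 [ 0.722  -0.0516  0.1313]
posttop scene 0.719 [ 0.719  -0.0533  0.1624]
posttop scene 0.722 [ 0.722  -0.0512  0.1653]
coll top 0.719 [ 0.719  -0.0562  0.1363]
coll top 0.722 [ 0.722  -0.0568  0.1286]
posttop top 0.719 [ 0.719  -0.0571  0.1634]
posttop top 0.722 [ 0.722  -0.0577  0.1559]
```

Call:
play_rows(targets=[{"tx":0,"ty":5.5,"tz":40,"ax":0,"ay":0,"az":0,"hand":50},{"tx":10,"ty":5.5,"tz":80,"ax":0,"ay":0,"az":0,"hand":50},{"tx":40,"ty":5.5,"tz":117,"ax":0,"ay":0,"az":0,"hand":50},{"tx":80,"ty":5.5,"tz":117,"ax":0,"ay":0,"az":0,"hand":50},{"tx":120,"ty":5.5,"tz":117,"ax":0,"ay":0,"az":0,"hand":50},{"tx":155,"ty":5.5,"tz":117,"ax":0,"ay":0,"az":0,"hand":50},{"tx":155,"ty":5.5,"tz":117,"ax":0,"ay":0,"az":0,"hand":50},{"tx":155,"ty":5.5,"tz":117,"ax":0,"ay":0,"az":0,"hand":50}])

```text
time: 6.35
eef_pos: [0.595, -0.0533, 0.0452]
orientation: [34.1, 90.0, 124.1]
force: [0.6, -0.4, -0.5]
opening: 0.0612
```

Run:
```python
from h import *
go([.5942,-.0522,.0142],90)
grab('top','t5'); im=load('t5')['img']
s=grab('scene','s5')['img']; cv2.imwrite('pics/s5c.png',cv2.resize(s[150:330,180:360,::-1],None,fx=3.3,fy=3.3))
```

```text
t 6.35 tcp [ 0.595  -0.0533  0.0452] jaw 89.96 txyz [31.   0.8  1. ] open 61.2
rotvec [-0.0007  0.0007 -0.0005]
```

View pics/s5c.png

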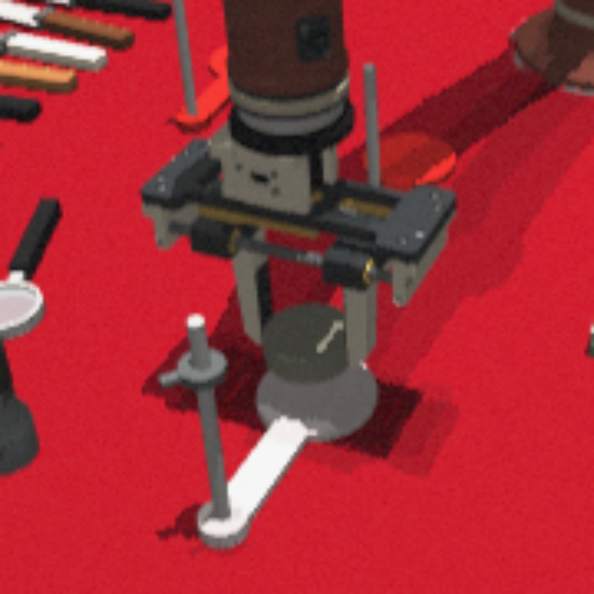

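The stone is held level above the plate and is well clear of the post.

Call:
play_rows(targets=[{"tx":15,"ty":1,"tz":1,"ax":0,"ay":0,"az":0,"hand":50},{"tx":28,"ty":1,"tz":1,"ax":0,"ay":0,"az":0,"hand":50},{"tx":30,"ty":1,"tz":1,"ax":0,"ay":0,"az":0,"hand":50},{"tx":30,"ty":1,"tz":1,"ax":0,"ay":0,"az":0,"hand":50},{"tx":30,"ty":1,"tz":1,"ax":0,"ay":0,"az":0,"hand":50}])

```text
time: 6.95
eef_pos: [0.5945, -0.0538, 0.0156]
orientation: [-95.7, 89.9, -5.8]
force: [-0.4, 0.2, -1.6]
opening: 0.0613
```

Run:
```python
from h import *
go([.5942,-.0522,.0142],90)
print(manip.read_state()['force'])
```

```text
t 6.95 tcp [ 0.5945 -0.0538  0.0156] jaw 89.83 txyz [1.4 0.3 1.6] open 61.3
rotvec [-0.0029 -0.0001  0.0013]
[-0.42116042  0.24596304 -1.62808039]
```

Lower 2 mm more, nudge +y by 1.5 mm, then open.

Call:
play_rows(targets=[{"tx":1,"ty":0,"tz":1.5,"ax":0,"ay":0,"az":0,"hand":50},{"tx":2,"ty":0,"tz":1.5,"ax":0,"ay":0,"az":0,"hand":50},{"tx":2,"ty":0,"tz":1.5,"ax":0,"ay":0,"az":0,"hand":50}])

```text
time: 7.25
eef_pos: [0.5943, -0.0518, 0.0133]
orientation: [-71.0, 89.9, 18.9]
force: [0.4, 1.5, 0.2]
opening: 0.0614
```

Call:
play_rows(targets=[{"tx":0,"ty":0,"tz":0,"ax":0,"ay":0,"az":0,"hand":80},{"tx":0,"ty":0,"tz":0,"ax":0,"ay":0,"az":0,"hand":80},{"tx":-5,"ty":0,"tz":0,"ax":0,"ay":0,"az":0,"hand":80},{"tx":-45,"ty":0,"tz":0,"ax":0,"ay":0,"az":0,"hand":93},{"tx":-90,"ty":0,"tz":0,"ax":0,"ay":0,"az":0,"hand":93},{"tx":-135,"ty":0,"tz":0,"ax":0,"ay":0,"az":0,"hand":93},{"tx":-180,"ty":0,"tz":0,"ax":0,"ay":0,"az":0,"hand":93},{"tx":-180,"ty":0,"tz":0,"ax":0,"ay":0,"az":0,"hand":93}])

```text
time: 8.05
eef_pos: [0.5983, -0.0525, 0.2005]
orientation: [-93.6, 89.1, -3.8]
force: [1.1, 0.2, -0.4]
opening: 0.0928
```

Run:
```python
from h import *
go([.4565,.2985,.2],90)
f=grab('wrist','w6'); im=f['img']; print(proj(f,[.5952,-.0525,.028]),proj(f,[.5952,-.0525,.008]))
cv2.imwrite('pics/w6c.png',cv2.resize(im[120:250,220:420,::-1],None,fx=4,fy=4))
```

```text
t 8.05 tcp [ 0.5983 -0.0525  0.2005] jaw 89.82 txyz [ -2.  142.9 350.5] open 92.8
rotvec [-0.0031 -0.001   0.0152]
(np.float64(314.06382882353176), np.float64(186.29164511644782)) (np.float64(314.0491981156651), np.float64(183.27650456751388))
```

View pics/w6c.png

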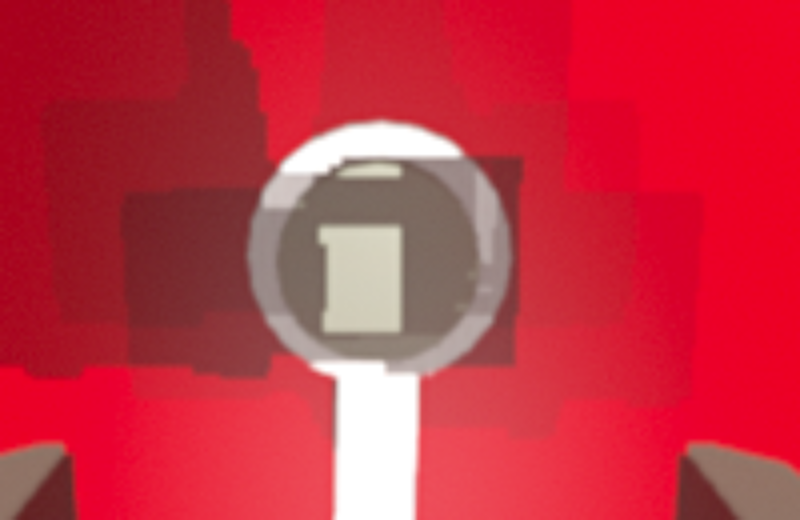

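The stone's top face is at (314.4,185.5) and the plate at (314.9,182.5). The 3 px difference equals the predicted parallax, so they are concentric within about 1 mm. Next is the small stone.

Call:
play_rows(targets=[{"tx":0,"ty":18,"tz":44,"ax":0,"ay":0,"az":0.01,"hand":93},{"tx":0,"ty":36,"tz":88,"ax":0,"ay":0,"az":0.01,"hand":93},{"tx":0,"ty":54,"tz":132,"ax":0,"ay":0,"az":0.01,"hand":93},{"tx":0,"ty":72,"tz":176,"ax":0,"ay":0,"az":0.01,"hand":93},{"tx":0,"ty":90,"tz":220,"ax":0,"ay":0,"az":0.01,"hand":93},{"tx":0,"ty":108,"tz":264,"ax":0,"ay":0,"az":0.01,"hand":93},{"tx":0,"ty":126,"tz":308,"ax":0,"ay":0,"az":0.01,"hand":93},{"tx":0,"ty":143,"tz":350,"ax":0,"ay":0,"az":0.01,"hand":93}])

```text
time: 8.9
eef_pos: [0.4499, 0.2995, 0.1916]
orientation: [97.3, 89.3, -172.8]
force: [0.4, 1.0, 0.3]
opening: 0.0926
```

Call:
play_rows(targets=[{"tx":40,"ty":0,"tz":0,"ax":0,"ay":0,"az":0,"hand":75},{"tx":80,"ty":0,"tz":0,"ax":0,"ay":0,"az":0,"hand":75},{"tx":80,"ty":0,"tz":0,"ax":0,"ay":0,"az":0,"hand":75},{"tx":80,"ty":0,"tz":0,"ax":0,"ay":0,"az":0,"hand":75}])

```text
time: 9.3
eef_pos: [0.4506, 0.2975, 0.1123]
orientation: [98.4, 89.3, -171.8]
force: [0.3, 0.5, 0.6]
opening: 0.0754
```

Run:
```python
from h import *
go([.456,.2977,.004],90)
f=grab('wrist','w7'); im=f['img']; print(proj(f,[.456,.2977,.02]))
cv2.imwrite('pics/w7c.png',cv2.resize(im[120:260,220:420,::-1],None,fx=4,fy=4))
```

```text
t 9.3 tcp [0.4506 0.2975 0.1123] jaw 89.82 txyz [108.2  -6.8   0.4] open 75.4
rotvec [-0.0032 -0.0018 -0.0123]
(np.float64(314.49221161502845), np.float64(214.3209494896673))
```

View pics/w7c.png

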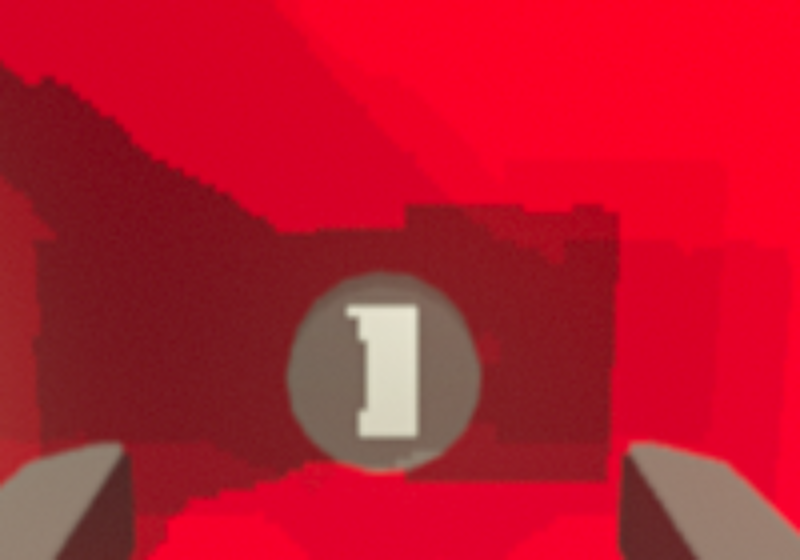

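Call:
play_rows(targets=[{"tx":40,"ty":-6.5,"tz":1,"ax":0,"ay":0,"az":-0.012,"hand":75},{"tx":80,"ty":-6.5,"tz":1,"ax":0,"ay":0,"az":-0.012,"hand":75},{"tx":100,"ty":-6.5,"tz":1,"ax":0,"ay":0,"az":-0.012,"hand":75},{"tx":107,"ty":-6.5,"tz":1,"ax":0,"ay":0,"az":-0.012,"hand":75},{"tx":107,"ty":-6.5,"tz":1,"ax":0,"ay":0,"az":-0.012,"hand":75},{"tx":107,"ty":-6.5,"tz":1,"ax":0,"ay":0,"az":-0.012,"hand":75}])

```text
time: 9.95
eef_pos: [0.458, 0.3, 0.0077]
orientation: [-66.9, 89.7, 22.9]
force: [0.4, -0.5, 0.4]
opening: 0.075
```

Run:
```python
from h import *
go([.4557,.2985,.005],90)
```

```text
t 9.95 tcp [0.458  0.3    0.0077] jaw 89.81 txyz [ 2.7  2.3 -1.5] open 75.0
rotvec [-0.0033  0.0022  0.0051]
```

Call:
play_rows(targets=[{"tx":2.5,"ty":2.3,"tz":-1,"ax":0,"ay":0,"az":0.005,"hand":75},{"tx":2.5,"ty":2.3,"tz":-1,"ax":0,"ay":0,"az":0.005,"hand":75},{"tx":2.5,"ty":2.3,"tz":-1,"ax":0,"ay":0,"az":0.005,"hand":35},{"tx":2.5,"ty":2.3,"tz":-1,"ax":0,"ay":0,"az":0.005,"hand":35},{"tx":2.5,"ty":2.3,"tz":-1,"ax":0,"ay":0,"az":0.005,"hand":35},{"tx":2.5,"ty":2.3,"tz":-1,"ax":0,"ay":0,"az":0.005,"hand":35},{"tx":2.5,"ty":2.3,"tz":-1,"ax":0,"ay":0,"az":0.005,"hand":35}], newtons=25)

```text
time: 10.65
eef_pos: [0.4542, 0.2983, 0.0033]
orientation: [87.6, 89.8, 177.4]
force: [-0.8, -0.1, -0.2]
opening: 0.0456
```

Run:
```python
from h import *
go([.56,.2985,.16],90)
```

```text
t 10.65 tcp [0.4542 0.2983 0.0033] jaw 89.85 txyz [-157.  -105.3    0.5] open 45.6
rotvec [-0.0027  0.0001 -0.003 ]
```

Call:
play_rows(targets=[{"tx":-30,"ty":0,"tz":0,"ax":0,"ay":0,"az":0,"hand":35},{"tx":-75,"ty":0,"tz":0,"ax":0,"ay":0,"az":0,"hand":35},{"tx":-120,"ty":0,"tz":0,"ax":0,"ay":0,"az":0,"hand":35},{"tx":-150,"ty":-20,"tz":-20,"ax":0,"ay":0,"az":0,"hand":35},{"tx":-160,"ty":-40,"tz":-60,"ax":0,"ay":0,"az":0,"hand":35},{"tx":-160,"ty":-60,"tz":-100,"ax":0,"ay":0,"az":0,"hand":35},{"tx":-160,"ty":-80,"tz":-140,"ax":0,"ay":0,"az":0,"hand":35},{"tx":-160,"ty":-100,"tz":-180,"ax":0,"ay":0,"az":0,"hand":35}])

```text
time: 11.45
eef_pos: [0.5544, 0.1162, 0.163]
orientation: [93.5, 89.8, -176.6]
force: [0.5, 0.3, -0.7]
opening: 0.0455
```

Call:
play_rows(targets=[{"tx":0,"ty":-20,"tz":-40,"ax":0,"ay":0,"az":0,"hand":35},{"tx":0,"ty":-37,"tz":-70,"ax":0,"ay":0,"az":0,"hand":35},{"tx":0,"ty":-37,"tz":-70,"ax":0,"ay":0,"az":0,"hand":35},{"tx":0,"ty":-37,"tz":-70,"ax":0,"ay":0,"az":0,"hand":35},{"tx":0,"ty":-37,"tz":-70,"ax":0,"ay":0,"az":0,"hand":35}])

```text
time: 11.95
eef_pos: [0.5901, 0.0496, 0.1626]
orientation: [74.8, 89.7, 164.8]
force: [0.0, 0.4, -1.0]
opening: 0.0456
```

Run:
```python
from h import *
go([.5945,-.0525,.16],90)
f=grab('wrist','w8'); im=f['img']; print(manip.read_state()['force'])
p=manip.read_state()['eef_pos']
for dx in (-.023,): print(proj(f,p+np.array([dx,0,.0167])),proj(f,p+np.array([dx,0,-.0033])))
print(proj(f,p+np.array([0,.023,.0167])),proj(f,p+np.array([0,-.023,.0167])))
print(proj(f,[.5945,-.0525,.028]))
```

```text
t 11.95 tcp [0.5901 0.0496 0.1626] jaw 89.97 txyz [   2.5   -4.5 -102.1] open 45.6
rotvec [-0.0005  0.0012 -0.0044]
[-0.14141256 -0.53530364 -1.01070427]
(np.float64(315.12087891143443), np.float64(216.31534791554594)) (np.float64(314.9004903585858), np.float64(207.33583979654244))
(np.float64(355.99549619888074), np.float64(255.68915146571365)) (np.float64(274.12639879956157), np.float64(255.73460023438597))
(np.float64(219.38718028850798), np.float64(202.28968158081452))
```

View pics/w8.png

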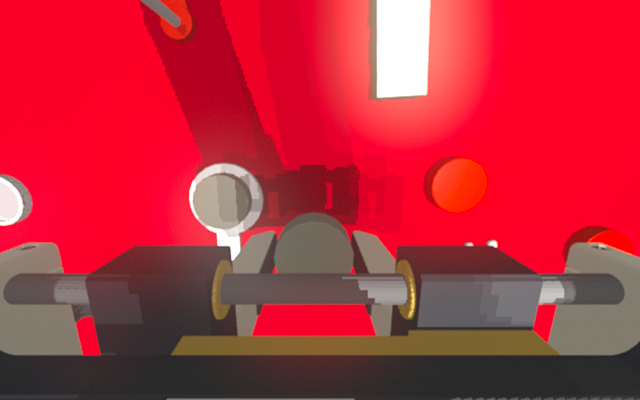

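Run:
```python
from h import *
f=load('w8'); im=f['img']
cv2.imwrite('pics/w8c.png',cv2.resize(im[150:270,180:370,::-1],None,fx=4,fy=4,interpolation=cv2.INTER_CUBIC))
```

```text
(no output)
```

View pics/w8c.png

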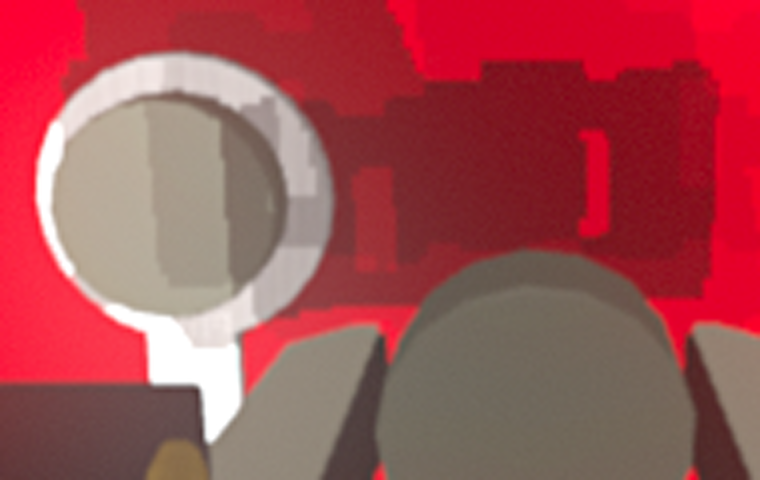

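Run:
```python
from h import *
f=load('w6'); print(plane(f,314.4,185.5,.028),plane(f,314.9,182.5,.008))
f=load('w8'); print(plane(f,221.1,201.6,.028), plane(f,180+185/4,150+196/4,.008))
go([.5917,-.0512,.0],90)
```

```text
[ 0.59423509 -0.05209441  0.028     ] [ 0.59420449 -0.05141894  0.008     ]
[ 0.59373569 -0.05059048  0.028     ] [ 0.5952679  -0.05105805  0.008     ]
t 12.0 tcp [0.5901 0.0499 0.1627] jaw 90.02 txyz [ 162.6   -2.2 -101.3] open 45.3
rotvec [ 0.0003  0.0012 -0.0041]
```

Call:
play_rows(targets=[{"tx":0,"ty":-1.5,"tz":-40,"ax":0,"ay":0,"az":-0.004,"hand":35},{"tx":0,"ty":-1.5,"tz":-80,"ax":0,"ay":0,"az":-0.004,"hand":35},{"tx":20,"ty":-1.5,"tz":-101,"ax":0,"ay":0,"az":-0.004,"hand":35},{"tx":60,"ty":-1.5,"tz":-101,"ax":0,"ay":0,"az":-0.004,"hand":35},{"tx":100,"ty":-1.5,"tz":-101,"ax":0,"ay":0,"az":-0.004,"hand":35},{"tx":115,"ty":-1.5,"tz":-101,"ax":0,"ay":0,"az":-0.004,"hand":35},{"tx":115,"ty":-1.5,"tz":-101,"ax":0,"ay":0,"az":-0.004,"hand":35},{"tx":115,"ty":-1.5,"tz":-101,"ax":0,"ay":0,"az":-0.004,"hand":35}])

```text
time: 12.8
eef_pos: [0.5923, -0.0518, 0.0485]
orientation: [-74.0, 89.9, 16.0]
force: [0.8, 0.0, -0.4]
opening: 0.0456
```

Run:
```python
from h import *
go([.5917,-.0512,.0315],90)
```

```text
t 12.8 tcp [ 0.5923 -0.0518  0.0485] jaw 89.96 txyz [17.   0.7  0.6] open 45.6
rotvec [-0.0007  0.0005  0.0017]
```

Call:
play_rows(targets=[{"tx":10,"ty":0.7,"tz":0.6,"ax":0,"ay":0,"az":0,"hand":35},{"tx":16,"ty":0.7,"tz":0.6,"ax":0,"ay":0,"az":0,"hand":35},{"tx":16,"ty":0.7,"tz":0.6,"ax":0,"ay":0,"az":0,"hand":35},{"tx":16,"ty":0.7,"tz":0.6,"ax":0,"ay":0,"az":0,"hand":35}])

```text
time: 13.2
eef_pos: [0.5913, -0.0526, 0.0321]
orientation: [-94.1, 89.9, -4.2]
force: [-0.7, 0.1, -0.5]
opening: 0.0457
```

Run:
```python
from h import *
go([.5917,-.0512,.0315],90); print(manip.read_state()['force'])
```

```text
t 13.2 tcp [ 0.5913 -0.0526  0.0321] jaw 89.84 txyz [ 0.6 -0.4  1.4] open 45.7
rotvec [-0.0027 -0.0001  0.0013]
[-0.70713168  0.11939661 -0.49869313]
```

Call:
play_rows(targets=[{"tx":0.7,"ty":0,"tz":1,"ax":0,"ay":0,"az":0,"hand":35},{"tx":1,"ty":0,"tz":1,"ax":0,"ay":0,"az":0,"hand":35},{"tx":1,"ty":0,"tz":1,"ax":0,"ay":0,"az":0,"hand":35}])

```text
time: 13.5
eef_pos: [0.5914, -0.0515, 0.0313]
orientation: [-89.5, 89.9, 0.3]
force: [-0.4, 0.2, 1.2]
opening: 0.0451
```

Call:
play_rows(targets=[{"tx":0,"ty":0,"tz":0,"ax":0,"ay":0,"az":0,"hand":70},{"tx":0,"ty":0,"tz":0,"ax":0,"ay":0,"az":0,"hand":70},{"tx":-5,"ty":0,"tz":0,"ax":0,"ay":0,"az":0,"hand":70},{"tx":-40,"ty":0,"tz":0,"ax":0,"ay":0,"az":0,"hand":80},{"tx":-85,"ty":0,"tz":0,"ax":0,"ay":0,"az":0,"hand":80},{"tx":-130,"ty":0,"tz":0,"ax":0,"ay":0,"az":0,"hand":80},{"tx":-170,"ty":0,"tz":0,"ax":0,"ay":0,"az":0,"hand":80},{"tx":-170,"ty":0,"tz":0,"ax":0,"ay":0,"az":0,"hand":80}])

```text
time: 14.3
eef_pos: [0.595, -0.0517, 0.2078]
orientation: [-92.7, 89.1, -2.9]
force: [0.0, -0.5, 0.3]
opening: 0.0802
```

Run:
```python
from h import *
go([.5255,-.339,.15],90+21.5)
f=grab('wrist','w9'); im=f['img']; print(proj(f,[.594,-.0515,.048]),proj(f,[.594,-.0515,.028]))
cv2.imwrite('pics/w9c.png',cv2.resize(im[120:250,220:420,::-1],None,fx=4,fy=4))
s=grab('scene','s9')['img']; cv2.imwrite('pics/s9c.png',cv2.resize(s[200:330,190:320,::-1],None,fx=4,fy=4))
```

```text
t 14.3 tcp [ 0.595  -0.0517  0.2078] jaw 89.83 txyz [  57.    69.5 -287.5] open 80.2
rotvec [-0.3782 -0.0035  0.0146]
(np.float64(314.2134215741631), np.float64(190.24094731706325)) (np.float64(314.1865305207233), np.float64(186.912749942198))
```

View pics/w9c.png

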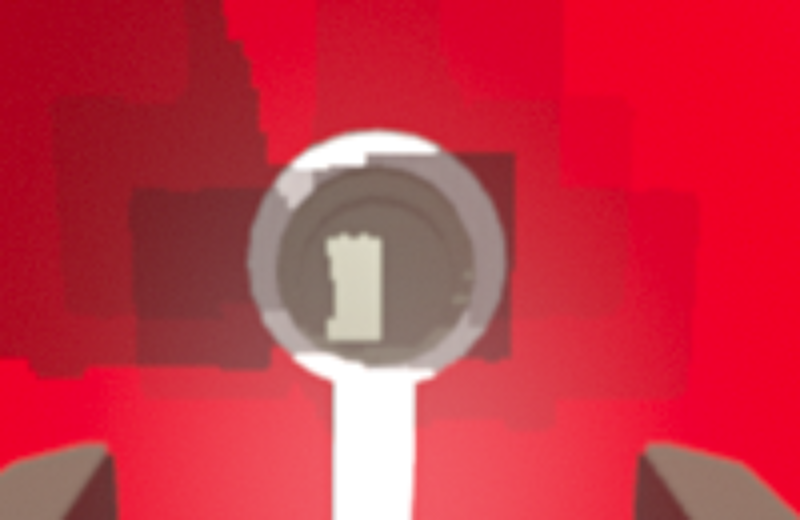

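View pics/s9c.png

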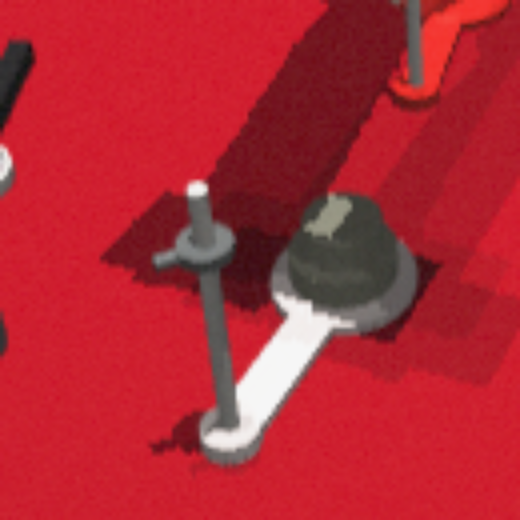

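The scene view shows both stones stacked flat. I'll enhance the wrist crop to check centring.

Run:
```python
from h import *
im=load('w9')['img'][155:215,280:348]; g=cv2.cvtColor(im,cv2.COLOR_RGB2GRAY).astype(float)
g=np.clip((g-70)/(120-70)*255,0,255).astype(np.uint8)
cv2.imwrite('pics/w9d.png',cv2.resize(g,None,fx=9,fy=9,interpolation=cv2.INTER_CUBIC))
```

```text
(no output)
```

View pics/w9d.png

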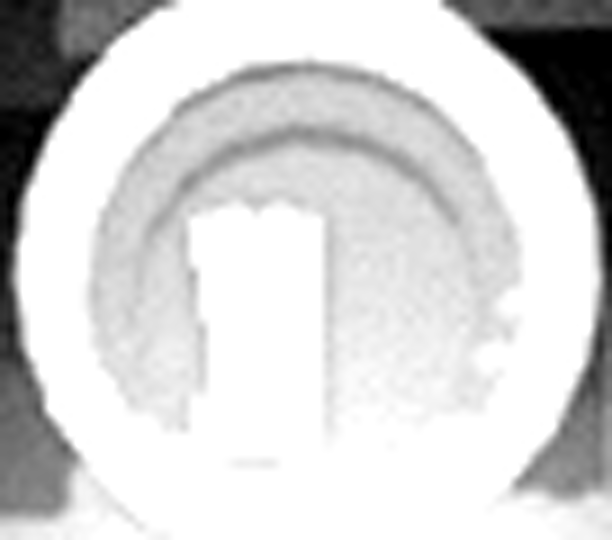

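The small stone's top is at about (314.6,191) and the wide stone's at (314.1,188). That is the expected parallax, so they are concentric within about 1 mm. On to the loupe.

Call:
play_rows(targets=[{"tx":0,"ty":10,"tz":-40,"ax":-0.1,"ay":0,"az":0.014,"hand":70},{"tx":0,"ty":20,"tz":-80,"ax":-0.2,"ay":0,"az":0.014,"hand":70},{"tx":0,"ty":30,"tz":-120,"ax":-0.3,"ay":0,"az":0.014,"hand":70},{"tx":0,"ty":40,"tz":-160,"ax":-0.37,"ay":0,"az":0.014,"hand":70},{"tx":10,"ty":50,"tz":-200,"ax":-0.37,"ay":0,"az":0.014,"hand":70},{"tx":30,"ty":60,"tz":-240,"ax":-0.37,"ay":0,"az":0.014,"hand":70},{"tx":57,"ty":70,"tz":-278,"ax":-0.37,"ay":0,"az":0.014,"hand":70},{"tx":57,"ty":70,"tz":-287,"ax":-0.37,"ay":0,"az":0.014,"hand":70}])

```text
time: 15.2
eef_pos: [0.5128, -0.3435, 0.1376]
orientation: [70.6, 88.5, -178.9]
force: [-0.8, 0.5, -0.1]
opening: 0.0698
```

Call:
play_rows(targets=[{"tx":0,"ty":0,"tz":0,"ax":0,"ay":0,"az":0,"hand":60},{"tx":0,"ty":0,"tz":0,"ax":0,"ay":0,"az":0,"hand":60},{"tx":0,"ty":0,"tz":0,"ax":0,"ay":0,"az":0,"hand":60}])

```text
time: 15.5
eef_pos: [0.5218, -0.3357, 0.1444]
orientation: [75.2, 89.4, -173.5]
force: [0.1, 0.5, 0.6]
opening: 0.0604
```

Run:
```python
from h import *
go([.5245,-.338,.004],111)
f=grab('wrist','w10'); im=f['img']; print(proj(f,[.5245,-.338,.018]),proj(f,[.5945,-.311,.012]))
```

```text
t 15.5 tcp [ 0.5218 -0.3357  0.1444] jaw 111.27 txyz [140.4  -3.2  -3.5] open 60.4
rotvec [ 0.0047  0.0029 -0.011 ]
(np.float64(310.769647704994), np.float64(202.43534056102698)) (np.float64(310.7180105505126), np.float64(265.84199131878825))
```

View pics/w10.png

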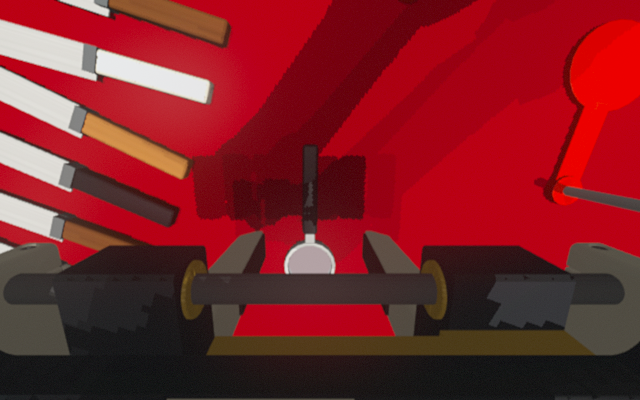

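Run:
```python
from h import *
f=load('w10'); im=f['img']
cv2.imwrite('pics/w10c.png',cv2.resize(im[135:285,250:370,::-1],None,fx=4,fy=4,interpolation=cv2.INTER_CUBIC))
a=plane(f,310.5,146,.018); b=plane(f,310.5,233.5,.018); print(a,b,np.linalg.norm(a-b),np.degrees(np.arctan2(*(b-a)[[1,0]])), a+(b-a)*61/96)
```

```text
[ 0.47036719 -0.35925021  0.018     ] [ 0.55667934 -0.3258528   0.018     ] 0.09254822087101885 21.15332506316425 [ 0.52521137 -0.33802894  0.018     ]
```

View pics/w10c.png

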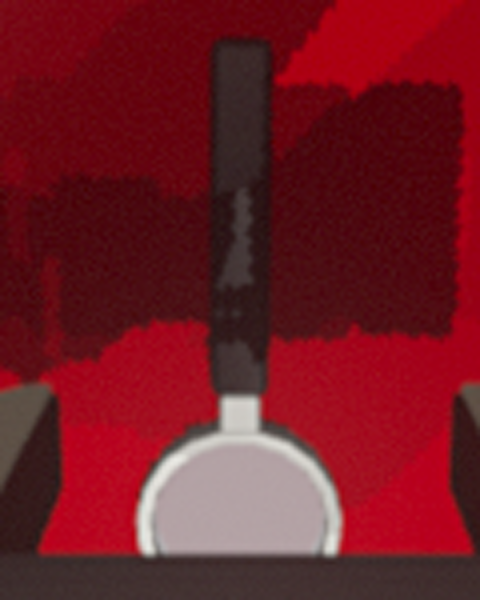

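The handle is centred at u≈310.5 and parallel to the view axis. It measures 93 mm against the expected 96 mm, at a yaw of 21.1°.

Call:
play_rows(targets=[{"tx":45,"ty":-3.5,"tz":-3.5,"ax":0.003,"ay":0.003,"az":-0.011,"hand":50},{"tx":90,"ty":-3.5,"tz":-3.5,"ax":0.003,"ay":0.003,"az":-0.011,"hand":50},{"tx":120,"ty":-3.5,"tz":-3.5,"ax":0.003,"ay":0.003,"az":-0.011,"hand":50},{"tx":136,"ty":-3.5,"tz":-3.5,"ax":0.003,"ay":0.003,"az":-0.011,"hand":50},{"tx":136,"ty":-3.5,"tz":-3.5,"ax":0.003,"ay":0.003,"az":-0.011,"hand":50},{"tx":136,"ty":-3.5,"tz":-3.5,"ax":0.003,"ay":0.003,"az":-0.011,"hand":50}])

```text
time: 16.15
eef_pos: [0.5245, -0.3407, 0.0092]
orientation: [-178.3, 89.8, -67.4]
force: [0.3, -0.3, 0.2]
opening: 0.0503
```

Run:
```python
from h import *
go([.525,-.338,.004],111.1)
```

```text
t 16.15 tcp [ 0.5245 -0.3407  0.0092] jaw 110.92 txyz [ 5.2 -1.4  2.4] open 50.3
rotvec [-0.0031 -0.0027  0.0001]
```

Call:
play_rows(targets=[{"tx":5,"ty":-1.4,"tz":2.4,"ax":-0.003,"ay":-0.003,"az":0,"hand":50},{"tx":5,"ty":-1.4,"tz":2.4,"ax":-0.003,"ay":-0.003,"az":0,"hand":50},{"tx":5,"ty":-1.4,"tz":2.4,"ax":-0.003,"ay":-0.003,"az":0,"hand":5},{"tx":5,"ty":-1.4,"tz":2.4,"ax":-0.003,"ay":-0.003,"az":0,"hand":5},{"tx":5,"ty":-1.4,"tz":2.4,"ax":-0.003,"ay":-0.003,"az":0,"hand":5},{"tx":5,"ty":-1.4,"tz":2.4,"ax":-0.003,"ay":-0.003,"az":0,"hand":5},{"tx":5,"ty":-1.4,"tz":2.4,"ax":-0.003,"ay":-0.003,"az":0,"hand":5},{"tx":5,"ty":-1.4,"tz":2.4,"ax":-0.003,"ay":-0.003,"az":0,"hand":5}], newtons=35)

```text
time: 16.95
eef_pos: [0.5235, -0.3382, 0.0029]
orientation: [42.0, 89.8, 153.0]
force: [0.3, 0.6, 0.1]
opening: 0.0158
```

Run:
```python
from h import *
go([.525,-.338,.16],111.1); print(manip.read_state()['force'])
```

```text
t 16.95 tcp [ 0.5235 -0.3382  0.0029] jaw 111.03 txyz [-1.571e+02 -1.100e+00 -1.000e-01] open 15.8
rotvec [-0.0011  0.002  -0.0018]
[0.3367636  0.62753188 0.08348498]
```

Call:
play_rows(targets=[{"tx":-20,"ty":0,"tz":0,"ax":0,"ay":0,"az":0,"hand":5},{"tx":-50,"ty":0,"tz":0,"ax":0,"ay":0,"az":0,"hand":5},{"tx":-90,"ty":0,"tz":0,"ax":0,"ay":0,"az":0,"hand":5},{"tx":-130,"ty":0,"tz":0,"ax":0,"ay":0,"az":0,"hand":5},{"tx":-170,"ty":0,"tz":0,"ax":0,"ay":0,"az":0,"hand":5},{"tx":-190,"ty":0,"tz":0,"ax":0,"ay":0,"az":0,"hand":5},{"tx":-190,"ty":0,"tz":0,"ax":0,"ay":0,"az":0,"hand":5}])

```text
time: 17.65
eef_pos: [0.5258, -0.3392, 0.1964]
orientation: [-142.5, 89.7, -31.5]
force: [0.2, -0.4, -0.1]
opening: 0.0157
```

Run:
```python
from h import *
go([.5196,-.0385,.19],80); print(manip.read_state()['force'])
f=grab('wrist','w11'); im=f['img']; grab('scene','s11'); grab('top','t11')
```

```text
t 17.65 tcp [ 0.5258 -0.3392  0.1964] jaw 111.04 txyz [   5.6 -102.1  282.9] open 15.7
rotvec [ 0.5417 -0.0028  0.0038]
[ 0.22661551 -0.38743327 -0.05449655]
```

View pics/s11.png

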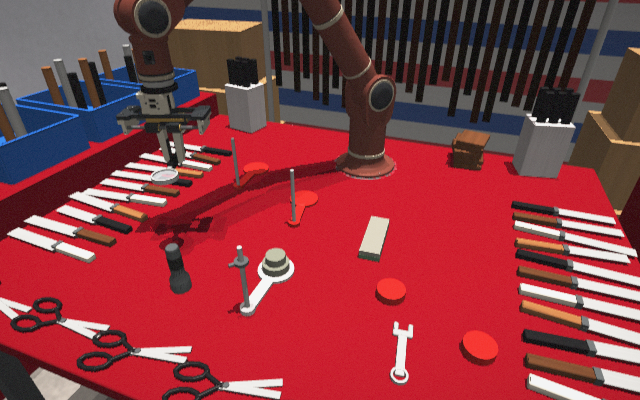

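View pics/w11.png

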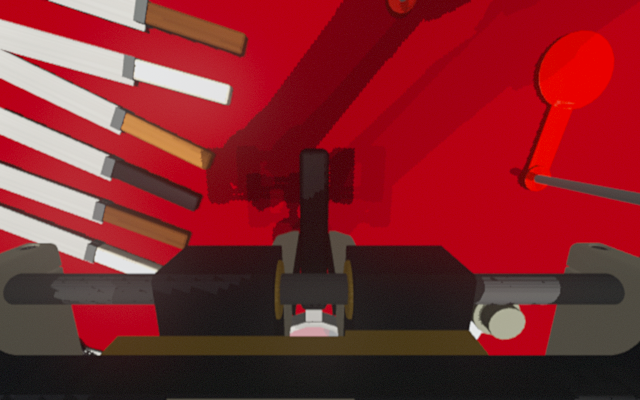

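Run:
```python
from h import *
a=load('scene0')['img'];b=load('s9')['img']
cv2.imwrite('pics/col.png',np.hstack([cv2.resize(x[240:320,225:265,::-1],None,fx=7,fy=7,interpolation=cv2.INTER_CUBIC) for x in (a,b)]))
```

```text
(no output)
```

View pics/col.png

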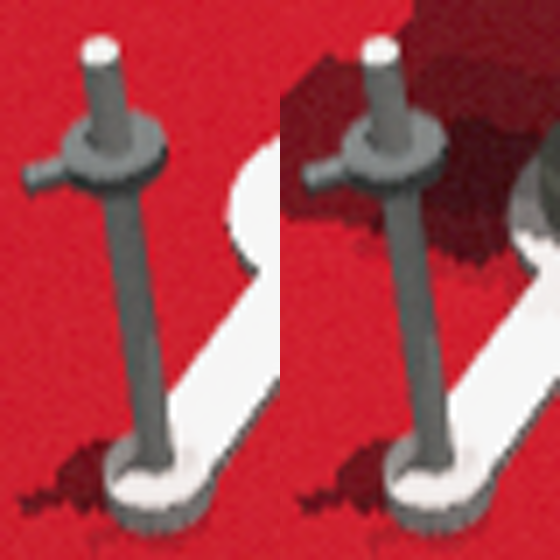

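Run:
```python
from h import *
from scipy.optimize import least_squares
f=load('scene0')
def P(X,Y,z): return np.array(proj(f,[X,Y,z]))
top=np.array([225+101/7,240+50/7]);base=np.array([225+153/7,240+462/7]);col=np.array([225+114.5/7,240+152/7])
for zt,zb in((.165,.008),):
    r=least_squares(lambda p:np.r_[P(p[0],p[1],zt)-top,P(p[0],p[1],zb)-base],[.72,-.05]); print(r.x,r.fun)
    c=least_squares(lambda q:P(r.x[0],r.x[1],q[0])-col,[.13]); print(c.x,c.fun)
    # with px offset from fit, 1D interpolation along line using residual mean
    off=(r.fun[:2]+r.fun[2:])/2
    c=least_squares(lambda q:P(r.x[0],r.x[1],q[0])-off*0-col-r.fun[:2]*-1*0-np.array([0,r.fun[1]]),[.13]); print(c.x,c.fun)
    z=c.x[0]; print([P(r.x[0]-.0,r.x[1],z+d)[1] for d in(-.01,.01)])
# collar silhouette expected rows
X,Y=r.x
for z in (.125,.13,.135):
    pts=np.array([P(X+.014*np.cos(t),Y+.014*np.sin(t),z+s) for t in np.linspace(0,6.28,60) for s in(-.004,.004)]); print(z,(pts.min(0)-[225,240])*7,(pts.max(0)-[225,240])*7)
```

```text
[ 0.72002766 -0.05320895] [-0.50168216 -0.78525607  0.56290026  0.71470311]
[0.12820857] [-0.26410712  0.03716385]
[0.13009743] [-0.37245904  0.0524106 ]
[np.float64(265.03387413568623), np.float64(256.86890708104215)]
0.125 [ 58.75842661 115.45043591] [168.43837252 208.5390531 ]
0.13 [ 56.54006559 101.23847211] [166.64770201 194.2879571 ]
0.135 [54.30522413 86.92291463] [164.84388891 179.93014759]
```

Call:
play_rows(targets=[{"tx":0,"ty":-13,"tz":35,"ax":0.07,"ay":0,"az":0,"hand":5},{"tx":0,"ty":-26,"tz":71,"ax":0.14,"ay":0,"az":0,"hand":5},{"tx":0,"ty":-38,"tz":106,"ax":0.21,"ay":0,"az":0,"hand":5},{"tx":0,"ty":-51,"tz":141,"ax":0.28,"ay":0,"az":0,"hand":5},{"tx":0,"ty":-64,"tz":177,"ax":0.35,"ay":0,"az":0,"hand":5},{"tx":0,"ty":-77,"tz":212,"ax":0.42,"ay":0,"az":0,"hand":5},{"tx":0,"ty":-90,"tz":248,"ax":0.49,"ay":0,"az":0,"hand":5},{"tx":0,"ty":-102,"tz":283,"ax":0.542,"ay":0,"az":0,"hand":5}])

```text
time: 18.6
eef_pos: [0.516, -0.0358, 0.1911]
orientation: [86.7, 89.6, 166.5]
force: [0.6, 1.1, -0.9]
opening: 0.0158
```

Call:
play_rows(targets=[{"tx":0,"ty":0,"tz":0,"ax":0,"ay":0,"az":0,"hand":5},{"tx":0,"ty":0,"tz":0,"ax":0,"ay":0,"az":0,"hand":5},{"tx":0,"ty":0,"tz":0,"ax":0,"ay":0,"az":0,"hand":5}])

```text
time: 18.9
eef_pos: [0.5168, -0.0391, 0.192]
orientation: [96.1, 89.7, 175.9]
force: [0.0, -0.2, -0.8]
opening: 0.0159
```

Run:
```python
from h import *
go([.5187,-.0383,.1269],80)
```

```text
t 18.9 tcp [ 0.5168 -0.0391  0.192 ] jaw 79.89 txyz [65.1 -2.   1.1] open 15.9
rotvec [-0.002  -0.0005 -0.0051]
```

Call:
play_rows(targets=[{"tx":20,"ty":-2,"tz":1,"ax":0,"ay":0,"az":-0.005,"hand":5},{"tx":40,"ty":-2,"tz":1,"ax":0,"ay":0,"az":-0.005,"hand":5},{"tx":57,"ty":-2,"tz":1,"ax":0,"ay":0,"az":-0.005,"hand":5},{"tx":64,"ty":-2,"tz":1,"ax":0,"ay":0,"az":-0.005,"hand":5},{"tx":64,"ty":-2,"tz":1,"ax":0,"ay":0,"az":-0.005,"hand":5},{"tx":64,"ty":-2,"tz":1,"ax":0,"ay":0,"az":-0.005,"hand":5},{"tx":64,"ty":-2,"tz":1,"ax":0,"ay":0,"az":-0.005,"hand":5}])

```text
time: 19.6
eef_pos: [0.5203, -0.0372, 0.1301]
orientation: [-75.7, 89.8, 4.2]
force: [0.0, 0.5, -0.8]
opening: 0.0155
```

Run:
```python
from h import *
go([.5187,-.0383,.1269],80); print(manip.read_state()['dq'].round(2))
s=grab('scene','s12')['img'];t=grab('top','t12')['img']; w=grab('wrist','w12')
cv2.imwrite('pics/s12c.png',cv2.resize(s[170:325,200:360,::-1],None,fx=3.8,fy=3.8,interpolation=cv2.INTER_CUBIC))
cv2.imwrite('pics/t12c.png',cv2.resize(t[80:230,280:430,::-1],None,fx=4,fy=4,interpolation=cv2.INTER_CUBIC))
```

```text
t 19.6 tcp [ 0.5203 -0.0372  0.1301] jaw 79.95 txyz [ 3.1  1.4 -1.4] open 15.5
rotvec [-0.0008  0.0011  0.0042]
[-0.23 -0.29 -0.02  0.04  0.02 -0.21 -0.15]
```

View pics/s12c.png

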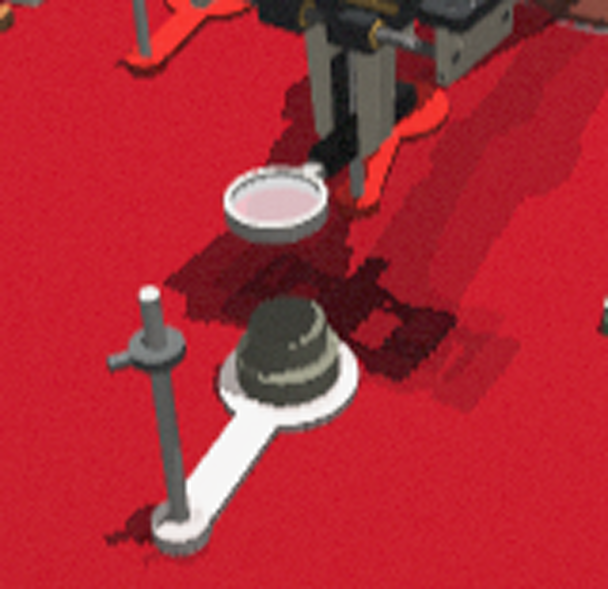

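View pics/t12c.png

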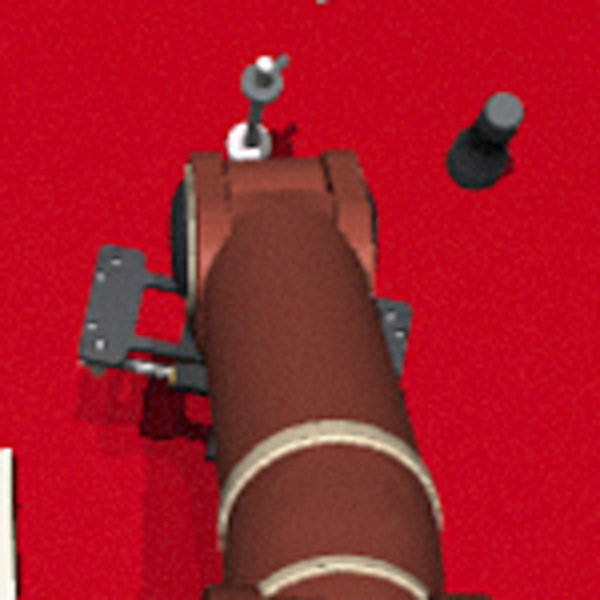

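View pics/w12.png

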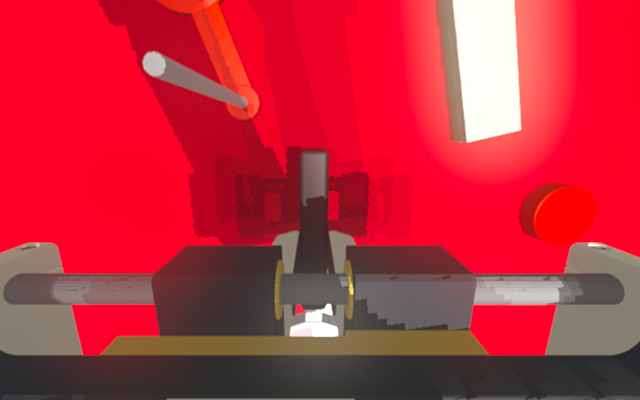

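In the scene view the loupe is level, with its ring centred at (272.5,223.7), above the stack and clear of the post. I'll make the final small correction.

Call:
play_rows(targets=[{"tx":1.5,"ty":1.4,"tz":-1,"ax":0,"ay":0,"az":0.004,"hand":5},{"tx":3,"ty":1.4,"tz":-1,"ax":0,"ay":0,"az":0.004,"hand":5},{"tx":3,"ty":1.4,"tz":-1,"ax":0,"ay":0,"az":0.004,"hand":5},{"tx":3,"ty":1.4,"tz":-1,"ax":0,"ay":0,"az":0.004,"hand":5},{"tx":3,"ty":1.4,"tz":-1,"ax":0,"ay":0,"az":0.004,"hand":5},{"tx":3,"ty":1.4,"tz":-1,"ax":0,"ay":0,"az":0.004,"hand":5}])

```text
time: 20.35
eef_pos: [0.518, -0.0375, 0.1262]
orientation: [60.2, 89.9, 140.2]
force: [0.4, 0.7, -0.6]
opening: 0.0158
```

Run:
```python
from h import *
go([.5187,-.0383,.1269],80)
f=grab('scene','s13'); s=f['img']
cv2.imwrite('pics/s13c.png',cv2.resize(s[200:320,220:300,::-1],None,fx=5,fy=5,interpolation=cv2.INTER_CUBIC))
st=manip.read_state(); p=st['eef_pos']; L=p+np.array([.076*np.cos(np.radians(-10)),.076*np.sin(np.radians(-10)),.0031]); print('lens kin',L)
def c(q): u=proj(f,q); return np.round([(u[0]-220)*5,(u[1]-200)*5],1)
th=np.linspace(0,6.28,90)
def sil(C,r,h):
    a=np.array([c(C+np.array([r*np.cos(t),r*np.sin(t),k])) for t in th for k in(-h,h)]); return a.min(0),a.max(0)
print('ring',sil(L,.029,.006)); print('small',sil(np.array([.5935,-.0515,.038]),.023,.01)); print('plate',sil(np.array([.5945,-.052,.004]),.042,.004))
print('collar .13',sil(np.array([.72,-.0532,.13]),.014,.004),'posttop',c([.72,-.0532,.165]))
```

```text
t 20.35 tcp [ 0.518  -0.0375  0.1262] jaw 79.99 txyz [-0.7 -0.8 -0.7] open 15.8
rotvec [-0.0002  0.0009 -0.0016]
lens kin [ 0.59286167 -0.05070927  0.12932253]
ring (array([193.3,  70.1]), array([332.6, 173.2]))
small (array([220.9, 235.6]), array([326.5, 337.1]))
plate (array([183.4, 276.7]), array([368.8, 415.3]))
collar .13 (array([ 65.4, 272.3]), array([144.1, 338.8])) posttop [ 94.7 231.7]
```

View pics/s13c.png

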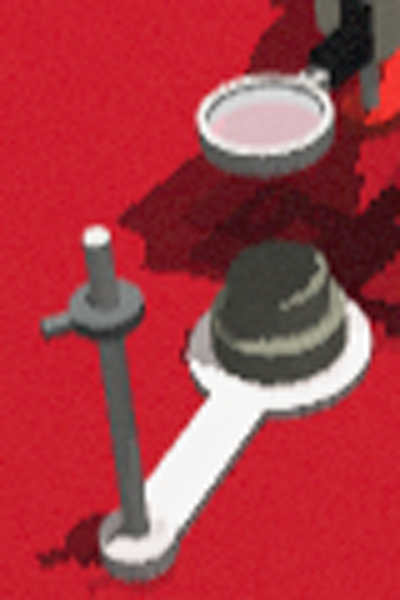

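Call:
play_rows(targets=[{"tx":0,"ty":0,"tz":0,"ax":0,"ay":0,"az":0,"hand":5},{"tx":0,"ty":0,"tz":0,"ax":0,"ay":0,"az":0,"hand":5},{"tx":0,"ty":0,"tz":0,"ax":0,"ay":0,"az":0,"hand":5}])

```text
time: 20.7
eef_pos: [0.518, -0.0375, 0.1262]
orientation: [61.3, 89.9, 141.3]
force: [-0.5, 0.5, -1.0]
opening: 0.0157
```

Run:
```python
from h import *
go([.5187,-.0383,.1269],80)
print(manip.read_state()['dq'].round(2))
print(manip.finish_job())
```

```text
t 20.7 tcp [ 0.518  -0.0375  0.1262] jaw 79.99 txyz [-0.7 -0.8 -0.6] open 15.7
rotvec [-0.0002  0.0009 -0.0016]
[-0.1  -0.09  0.06  0.01 -0.03 -0.04 -0.06]
the job is handed in; nothing more can be done
None
```

I put the wide stone on the aluminium plate and the small stone on top of it, letting go of each. I then picked up the loupe by its handle and held it over the stack. The job was handed in at 20.7 s, and no verdict was reported.

Last checks:
- **Stones:** both lie flat, and the wrist picture shows the plate and both stones concentric to about 1 mm.
- **Lens position:** arm readings put the lens centre at about (0.593, −0.051, 0.129), within about 1 mm sideways of the top stone at (0.5935, −0.0515). The scene picture agrees to about 1–2 mm.
- **Focal height:** the collar's mid height measured about 0.130–0.131, so the lens is 1–2 mm low at most. This is the least certain number: the post's known top and foot fitted only to about 0.8 px, so the collar height is good to about 2–3 mm against the allowed 8 mm.
- **Loupe:** it looks level in the scene picture, touches only the fingers, and the arm was at rest.
- **Bystanders:** the arm kept well clear of the whetstone, torch and wrench, and they looked unmoved in the pictures. I did not measure their positions again.

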